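# Clamp the handheld radio in the desk test stand

### The arm

A 6-joint arm with a two-finger parallel gripper is mounted at the origin on the work surface. World frame = base frame: x ahead of the robot, y to its left, z up, the work surface at z = 0. Lengths are in m, angles in rad, forces in N, time in s.
With the tool pointing down it reaches from about 0.35 to 0.85 m from the base axis. Payload 8.1 kg.
Tool frame: the origin (TCP) lies between the finger pads; the fingertips stand 11 mm ahead of it and the grasp point (between the pads) lies 8 mm behind it (r.tip_extent is the distance from the TCP to the fingertips, in m); y points along the fingers, x is the direction in which the jaws open and shut, and the axes are right-handed (so a half turn about y gives the same grasp; the last joint's range is limited). The gripper opens to 85 mm and grips with 20 to 120 N. Pads are 22 mm wide; open, the fingers measure 114 mm over their backs; the gripper's body (76 mm by 85 mm) begins 54 mm behind the grasp point. The pads swing forward as they close: fully open they stand 13 mm farther back than shut.
Start: joints at [-1.35, 0.13, 1.488, -0, 1.523, -0.085], TCP at [0.181, -0.572, 0.205] pointing down, gripper open.
Joint ranges: [-2.96, 2.96], [-0.89, 2.26], [0.02, 2.5], [-1.34, 4.48], [0, 2.73], [-2.66, 2.66]. Speed limits (rad/s): [2.39, 2.39, 2.79, 3.14, 3.14, 3.14].

### API

Orientations are given as a rotation vector (axis times angle).
In Python, from station import status, grab_frame, camera_params, workorder, r gives the robot as it stands.
- The arm moves only by the shell command python3 -m jog 'ROWS'. ROWS is JSON, a list of rows, each an object of numbers: "grip": the opening, from -1 (shut) to 1 (fully open); "tx", "ty", "tz": the shift along the world's x, y, z in units of 40 mm (1.0 is 40 mm); "spin": the turn about the world's z in units of 6 degrees (1.0 is 6 degrees). A call has 1 to 12 rows; each row shifts and turns the pose as measured when the row begins; what a row does not reach is not made up. A row lasts 1/12 s, in which the tool goes at most 41.7 mm and 7.16 degrees, less where a joint would pass 70% of its speed; a pose out of reach is approached as far as the arm can. A call is refused whole if a number of a shift passes 1 or a number of a turn 1, either way. A call with a gripper value outside its range is refused whole. The fingers move at their own pace and stop on an object; the grip force is fixed at half the most. Time passes only in rows, so rows that do not move let the fingers close. It gives the time, the measured TCP pose, the force and the opening at its end, in the units of the state.
- status.state(): the state, without advancing time (a new reading comes with each control period).
- grab_frame(name): name is "scene" or "top"; returns (picture, depth): 384x512x3 uint8, red, green, blue; 384x512 float32, m along the optical axis (not along the pixel's ray), 0 where there is no reading.
- camera_params(name): a dict with "vfov" (degrees; the focal length in pixels is half the picture's height over the tangent of half this angle, whatever the lens; pixels are square), "cx", "cy" (the principal point, pixels), "eye" and "rotation" of the camera in the world. Camera axes: x right, y up, looking along -z (the intrinsics and any distortion apply to the point x, -y, -z); pixel columns grow to the right and rows downward; lengths in m; the calibration is good to about 2 mm. A picture is of the moment at which its call begins. camera_params takes no time and is no camera call.
- workorder.sign_off(): hands the job in, once; it reports no verdict.
The state is a dict: "time_s": time; "qpos": joint angles; "qd": joint speeds; "joint_torque": joint torques, N m; "tool_pos": TCP position; "orientation": TCP orientation; "force": force on the tool from outside, world axes, zero at the start; "moment": the same for the moment, N m; "finger_gap": finger opening in m.
Only numpy, scipy, OpenCV 4.12 (cv2) and the standard library are available. Lean on these libraries where they do the work, as an engineer would, in place of code of your own. Each camera call takes 0.05 s, during which the arm holds its last target.

### The job

Put the handheld radio into the test stand and clamp it: the stand's hold-down arm may be shut or open, so check it and, if it is shut, swing it up until it stays open. Lay the radio gently on its back, flat in the cradle with its antenna pointing away from the clamp's hinge, and let go of it; then swing the hold-down arm over until its pad presses on the radio and stays shut by itself. Leave the mug and the stapler where they are.

Things in the scene. Friction and masses are not known exactly. Their poses are not given: they have to be found in the camera images.
- cradle (a point): shallow black tray on the test stand. Origin: centre of its floor, 20 mm above the desk; x points to the clamp's hinge, z up. Pocket 138 mm (x) by 66 mm (y), 4 mm wider than the radio's body on every side. Side rails and the lip at the -x end are 8 mm thick and rise 6 mm above the floor; the end wall at +x, 8 mm thick, rises 24 mm
- stand: grey radio test stand, fixed to the desk; origin on the desk, 20 mm below the cradle's origin, axes as the cradle's. Base 255 x 100 mm (x from -95 to +160), 14 mm thick; two steel cheeks (x 80 to 150, y 14 to 23 either side) carry the hold-down arm's hinge and rise to 100 mm above the desk
- clamp_hinge (a point): the hinge axis of the hold-down arm, between the two cheeks, 90 mm from the cradle centre along cradle +x and 62 mm above the cradle floor; the axis runs along cradle y (the point has the cradle's axes)
- clamp_arm (a joint): hold-down arm's angle, rad: 0 = shut on an empty cradle (arm level, along cradle -x), about 0.045 = shut on the radio, 1.75 = open (raised, leaning back just past vertical). A round steel weight (45 mm across, 60 mm above the arm, 50 mm from the hinge) tips it over centre: let go below about 0.92 it shuts by itself, above that it opens and stays, in 1-2 s. It starts at or tipping to either. Takes 2 to 5 N at the grip
- clamp_grip (a point): middle of the black rubber grip at the arm's free end, 155 mm from the hinge axis on the arm's centre line. Grip 18 mm wide (along cradle y), 20 mm deep, 50 mm long (125 to 175 mm from the hinge); the steel arm before it is 16 x 16 mm. Its axes turn with the arm: at joint 0 they equal the cradle's; -x points to the free end
- clamp_pad (a point): round rubber pad, 28 mm across and 22 mm long, under the arm 90 mm from the hinge; origin at the centre of its lower face, which lies 30 mm below the arm's centre line. It comes down on the middle of the radio
- radio: black handheld radio lying on its back on the desk, display and keys up, about 0.3 kg. Body 130 (x) x 58 (y) x 36 (z) mm; origin at the centre of the underside of this body (antenna not counted); x points to the antenna end, z up. A rubber antenna 12 mm thick and 60 mm long and a 14 mm long knob stand out of the +x end, 18 mm above the underside
- antenna_tip (a point): free end of the radio's antenna, 125 mm from the radio's origin along its x, 16 mm along its y and 18 mm up
- mug: white mug, 80 mm across, 92 mm high, with a handle; loose, to be left alone; origin at the centre of its underside
- stapler: grey stapler, 135 x 36 mm, 55 mm high; loose, to be left alone; origin at the centre of its underside
Things that resemble listed ones, but are neither listed nor needed, are in the scene too. Leave any green look-alike of the radio alone.

How it is judged:
By the outcome, as a careful person would: the job done as asked, in the order asked, and still so for the second after the job is handed in, with the robot touching nothing.
It also fails if it takes over 72 s, if anything falls off the work surface, if the arm or the gripper's body presses on something with over 40 N, if the wrist force passes 120 N, or if a joint passes its speed limit or range.

## Working session

There is one attempt and no reset: what is moved stays moved. The work goes in short steps, Python scripts to look and compute and a shell command to move; the robot and the scene stay as the last step left them, time stands still between calls to the robot, and variables do not carry over. Pictures are saved under pics/ and viewed, and the job is handed in when it is done.

```bash
ls; mkdir -p pics; cat > h.py <<'E'
import numpy as np, cv2
from station import status, grab_frame, camera_params, workorder, r
def snap(name,fn,scale=1.5):
    im,d=grab_frame(name); np.savez(''+fn+'.npz',im=im,d=d)
    cv2.imwrite('pics/'+fn+'.png',cv2.resize(im[:,:,::-1],None,fx=scale,fy=scale,interpolation=cv2.INTER_CUBIC)); return im,d
def crop(fn,u0,v0,u1,v1,out,s=4):
    im=np.load(''+fn+'.npz')['im'][v0:v1,u0:u1,::-1]
    cv2.imwrite('pics/'+out+'.png',cv2.resize(im,None,fx=s,fy=s,interpolation=cv2.INTER_CUBIC))
E
python3 - <<'E'
from h import *
for n in('scene','top'):
    print(camera_params(n)); snap(n,n+'0')
print(status.state())
E
```

```text
pics
{'vfov': 46.69378921598783, 'cx': 263.25539757904284, 'cy': 196.74548285082776, 'eye': array([1.02958099, 0.69532336, 0.86936088]), 'rotation': array([0.33918527, 1.0500494 , 2.34975749])}
{'vfov': 47.18227414376811, 'cx': 254.91335692792592, 'cy': 195.89637208113254, 'eye': array([ 0.27202702, -0.02496111,  1.17387638]), 'rotation': array([ 0.17283326, -0.17163146, -1.53304843])}
{'time_s': 0.1, 'qpos': array([-1.35040304e+00,  1.31106291e-01,  1.48918465e+00,  4.19597737e-05,
        1.52299161e+00, -8.54191466e-02]), 'qd': array([ 0.00019664, -0.00138324, -0.00360725,  0.00162087,  0.00060721,
        0.00038616]), 'joint_torque': array([ 1.52706871e-03, -5.70951962e+01, -5.01939833e+01, -1.84940063e-04,
        8.18384928e-03, -2.30712362e-05]), 'tool_pos': array([ 0.1805481 , -0.57162337,  0.20422919]), 'orientation': array([-1.33731541,  0.98190008, -0.97983395]), 'force': array([ 0.21073071, -0.67879608, -0.02717849]), 'moment': array([0.02692526, 0.01465568, 0.00475701]), 'finger_gap': 0.08540357426430056}
```

View pics/scene0.png

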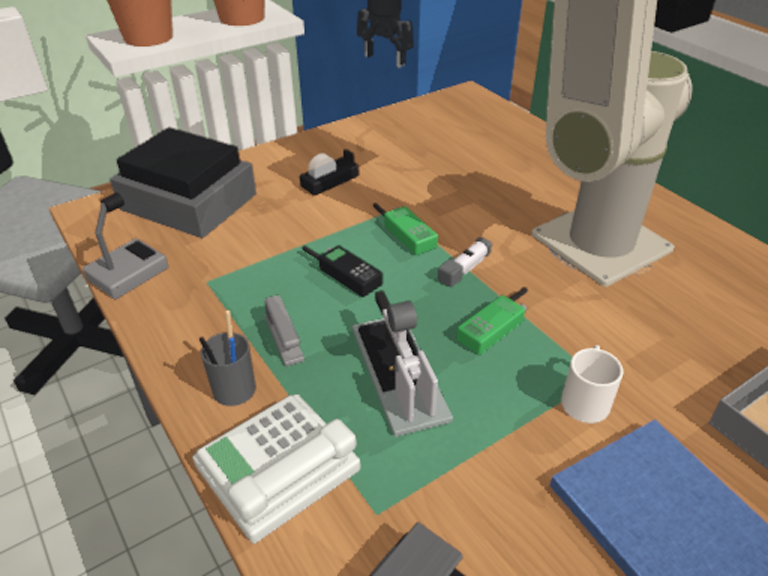

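View pics/top0.png

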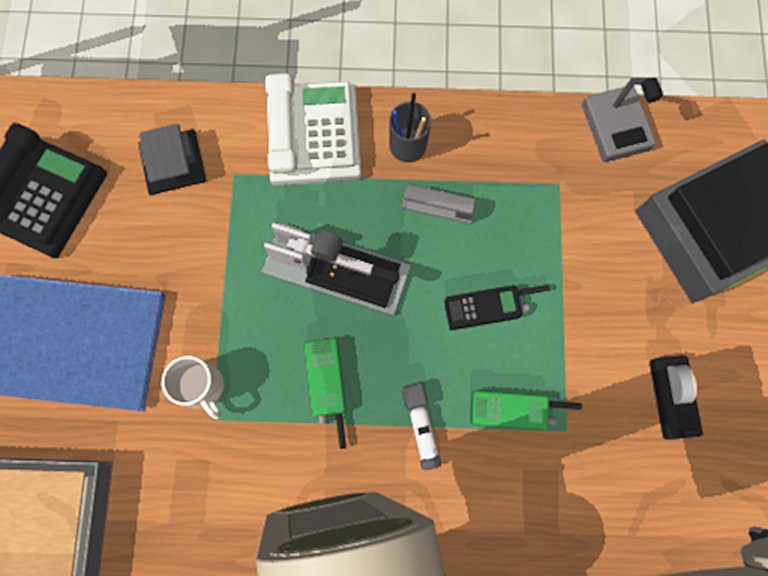

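The pictures show one black radio (top view ~(482,307) in the enlarged picture). Two green look-alikes are at (325,380) and (510,408), and they don't fit the "black" in the description. The stand is at (335,270). Its arm looks raised or in mid-swing, so I'll measure it next.

```bash
cat >> h.py <<'E'
from scipy.spatial.transform import Rotation as R
def cloud(n,d):
    p=camera_params(n); h,w=d.shape; f=h/2/np.tan(np.radians(p['vfov'])/2)
    v,u=np.mgrid[:h,:w]
    c=np.stack([(u-p['cx'])/f*d,-(v-p['cy'])/f*d,-d],-1)
    W=c@R.from_rotvec(p['rotation']).as_matrix().T+p['eye']; W[d==0]=np.nan
    return W
def load(fn): z=np.load(''+fn+'.npz'); return z['im'],z['d']
E
python3 - <<'E'
from h import *
crop('top0',170,140,380,300,'t0c',3.8)
crop('scene0',190,120,370,300,'s0c',3.3)
im,d=load('top0');W=cloud('top',d)
for u,v in[(160,220),(360,180),(160,130),(300,240),(320,205),(225,180),(218,162),(270,200),(260,185),(235,180),(292,135)]: print(u,v,im[v,u],W[v,u].round(4))
im,d=load('scene0');W=cloud('scene',d)
for u,v in[(300,330),(230,180),(268,210),(238,180),(270,245)]: print(u,v,im[v,u],W[v,u].round(4))
E
```

```text
160 220 [ 90 149 112] [0.4599 0.234  0.0011]
360 180 [ 90 149 111] [ 0.5894 -0.309  -0.002 ]
160 130 [ 88 147 110] [0.7168 0.2539 0.0016]
300 240 [ 89 149 112] [ 0.4178 -0.1444 -0.0007]
320 205 [44 42 44] [ 0.5077 -0.1928  0.0349]
225 180 [37 38 40] [0.5719 0.0623 0.0203]
218 162 [91 90 89] [0.5783 0.0702 0.1646]
270 200 [ 86 144 108] [ 0.5239 -0.0614  0.0036]
260 185 [51 50 47] [ 0.5427 -0.0324  0.093 ]
235 180 [70 68 68] [0.5589 0.0325 0.0732]
292 135 [155 152 150] [ 0.693  -0.1147  0.0564]
300 330 [190 139  92] [ 0.6512  0.3039 -0.0012]
230 180 [39 40 42] [ 0.5303 -0.1869  0.0356]
268 210 [127 126 124] [0.5887 0.0873 0.16  ]
238 180 [74 74 73] [ 0.5107 -0.1738  0.0355]
270 245 [218 213 213] [0.6148 0.1344 0.0988]
```

```bash
python3 -c "
from station import r
print([x for x in dir(r) if x[0]!='_'], r.tip_extent)"
```

```text
['Unreachable', 'tip_extent'] 0.011
```

View pics/t0c.png

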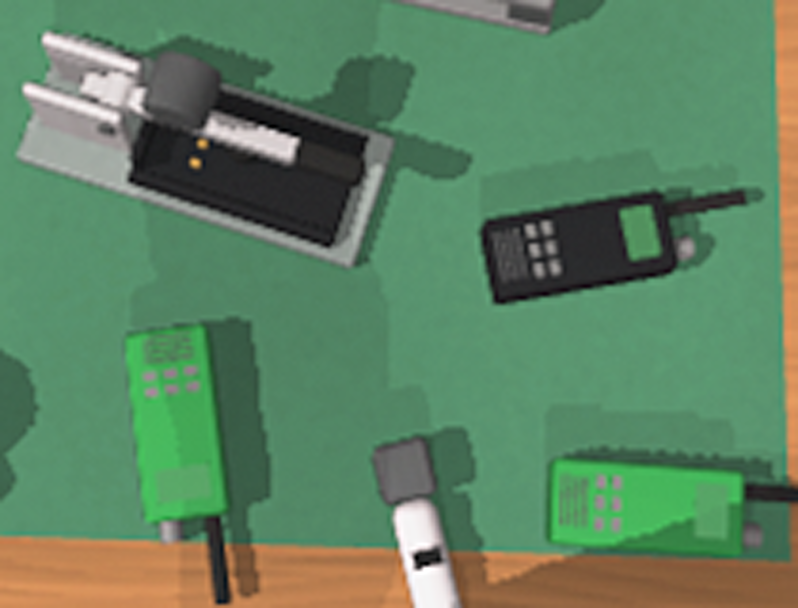

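View pics/s0c.png

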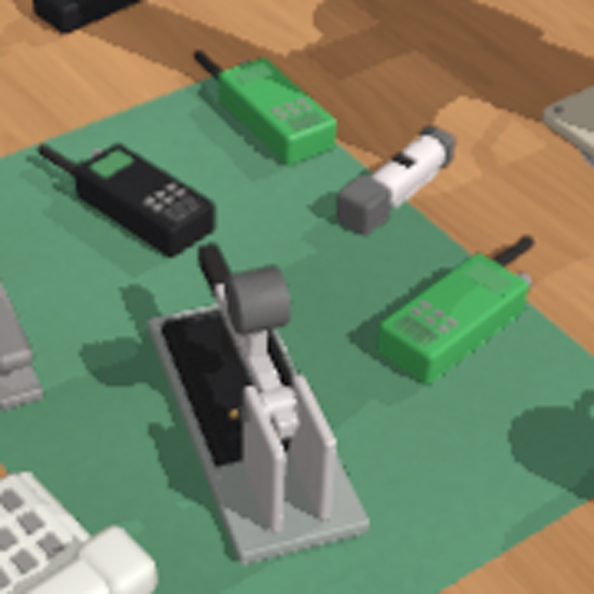

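```bash
cat >> h.py <<'E'
def ray(n,u,v,z):
    p=camera_params(n); f=192/np.tan(np.radians(p['vfov'])/2)
    c=np.array([(u-p['cx'])/f,-(v-p['cy'])/f,-1.]); w=R.from_rotvec(p['rotation']).as_matrix()@c
    return p['eye']+w*(z-p['eye'][2])/w[2]
def proj(n,P):
    p=camera_params(n); f=192/np.tan(np.radians(p['vfov'])/2)
    c=(np.asarray(P)-p['eye'])@R.from_rotvec(p['rotation']).as_matrix()
    return np.stack([p['cx']+f*c[...,0]/-c[...,2], p['cy']-f*c[...,1]/-c[...,2]],-1)
def cr(x,y,u0,v0,s): return u0+(x+.5)/s-.5, v0+(y+.5)/s-.5
E
python3 - <<'E'
from h import *
P=[ray('top',*cr(x,y,170,140,3.8),.014) for x,y in[(18,158),(352,266),(392,135)]]
print('base',np.round(P,4), np.linalg.norm(P[1]-P[0]),np.linalg.norm(P[2]-P[1]))
a=P[0]-P[1];ax=a/np.linalg.norm(a); print('yaw',np.arctan2(ax[1],ax[0]))
b=P[2]-P[1];print('yaw b',np.arctan2(b[1],b[0])+np.pi/2-np.pi)
mid=(P[1]+P[2])/2; print('cradle',mid+ax*.095)
P=[ray('scene',*cr(x,y,190,120,3.3),.014) for x,y in[(243,555),(368,518),(152,322)]]
print('base',np.round(P,4), np.linalg.norm(P[1]-P[0]),np.linalg.norm(P[2]-P[0]))
a=P[0]-P[2];ax=a/np.linalg.norm(a); print('yaw',np.arctan2(ax[1],ax[0])); print('cradle', (P[0]+P[1])/2-ax*.16)
# depth fits
for n in('top','scene'):
    im,d=load(n+'0');W=cloud(n,d).reshape(-1,3);I=im.reshape(-1,3).astype(int)
    m=(W[:,2]>.030)&(W[:,2]<.040)&(abs(W[:,0]-.51)<.1)&(abs(W[:,1]+.19)<.085)
    q=W[m]; print(n,m.sum(),np.median(q[:,2]),cv2.minAreaRect((q[:,:2]*1000).astype(np.float32)))
    # stand: grip / arm pts near top
    m=(abs(W[:,0]-.56)<.12)&(W[:,1]>-.1)&(W[:,1]<.2)
    m1=m&(W[:,2]>.011)&(W[:,2]<.10); q=W[m1]; print('stand',m1.sum(),cv2.minAreaRect((q[:,:2]*1000).astype(np.float32)))
    m2=m&(W[:,2]>.1); print('high',W[m2].max(0),W[m2].min(0))
E
```

```text
base [[ 0.5658  0.2004  0.014 ]
 [ 0.4946 -0.0409  0.014 ]
 [ 0.5913 -0.0671  0.014 ]] 0.25161598915215994 0.10020411182386794
yaw 1.2836979768076564
yaw b -1.8349275927007767
cradle [0.56981712 0.03711643 0.014     ]
base [[ 0.6601  0.1741  0.014 ]
 [ 0.5659  0.1982  0.014 ]
 [ 0.5881 -0.0638  0.014 ]] 0.09727614594956402 0.24850924217272347
yaw 1.2767659866638925
cradle [0.56665159 0.03300451 0.014     ]
top 998 0.03586447940018578 ((512.9070434570312, -198.10427856445312), (58.26449203491211, 130.21868896484375), 11.994199752807617)
stand 2944 ((534.4194946289062, 80.91336059570312), (253.96221923828125, 193.32455444335938), 73.48101043701172)
high [0.63182972 0.18248846 0.16790901] [0.55755663 0.04989666 0.10002747]
scene 556 0.03584021252139691 ((511.84210205078125, -199.75115966796875), (61.36147689819336, 131.04742431640625), 11.765366554260254)
stand 2869 ((533.431396484375, 79.60653686523438), (255.85447692871094, 193.18954467773438), 73.45793914794922)
high [0.6319098 0.1791266 0.1673938] [0.56000102 0.05048777 0.10000785]
```

```bash
python3 - <<'E'
from h import *
c0=np.array([.568,.035]);th=np.radians(73.5);Rm=np.array([[np.cos(th),-np.sin(th)],[np.sin(th),np.cos(th)]])
for n in('top','scene'):
    im,d=load(n+'0');W=cloud(n,d).reshape(-1,3)
    l=(W[:,:2]-c0)@Rm
    m=(abs(l[:,1])<.06)&(l[:,0]>-.11)&(l[:,0]<.175)
    a=m&(W[:,2]>.010)&(W[:,2]<.10)
    print(n,a.sum(),cv2.minAreaRect((W[a][:,:2]*1000).astype(np.float32)))
    b=m&(W[:,2]>.011)&(W[:,2]<.017); q=l[b]; print('plate',q.min(0),q.max(0))
    # end wall etc: profile along arm top
    for x in np.arange(-.08,.1,.02):
        s=m&(abs(l[:,0]-x)<.01)&(W[:,2]>.05)&(W[:,2]<.2)
        if s.sum(): print(round(x,3),s.sum(),'zmax',W[s][:,2].max().round(4),'y',l[s][:,1].min().round(4),l[s][:,1].max().round(4))
E
```

```text
top 2970 ((579.2385864257812, 67.94192504882812), (254.71560668945312, 100.98613739013672), 73.30680084228516)
plate [-0.09251828 -0.05142005] [0.16145791 0.04902278]
-0.08 40 zmax 0.0947 y -0.0101 0.0086
-0.06 64 zmax 0.0977 y -0.0108 0.0079
-0.04 58 zmax 0.098 y -0.0101 0.0074
-0.02 57 zmax 0.0936 y -0.0095 0.0067
0.0 86 zmax 0.0973 y -0.0153 0.0129
0.02 144 zmax 0.1637 y -0.0205 0.0182
0.04 157 zmax 0.1679 y -0.0198 0.0184
0.06 83 zmax 0.165 y -0.0201 0.0176
0.08 120 zmax 0.103 y -0.0289 0.0262
scene 2834 ((578.1383666992188, 66.6700210571289), (256.4781188964844, 100.54635620117188), 73.5745849609375)
plate [-0.09500407 -0.05085968] [0.16083606 0.04942204]
-0.08 28 zmax 0.0955 y -0.0095 0.0093
-0.06 42 zmax 0.0965 y -0.0094 0.008
-0.04 35 zmax 0.0961 y -0.01 0.0058
-0.02 16 zmax 0.0927 y -0.0082 -0.0047
0.0 41 zmax 0.0869 y -0.0141 -0.0037
0.02 44 zmax 0.1636 y -0.0193 0.0168
0.04 190 zmax 0.1674 y -0.0199 0.0174
0.06 246 zmax 0.165 y -0.0197 0.0176
0.08 83 zmax 0.1025 y -0.0283 0.0224
```

```bash
cat >> h.py <<'E'
C=np.array([.5694,.0361]); YAW=np.radians(73.45); AX=np.array([np.cos(YAW),np.sin(YAW)]); AY=np.array([-AX[1],AX[0]])
def st():
    s=status.state(); M=R.from_rotvec(s['orientation']).as_matrix()
    jx=np.degrees(np.arctan2(M[1,0],M[0,0])); 
    print('t',round(s['time_s'],2),'tcp',s['tool_pos'].round(4),'jaw',round(jx,1),'down',M[:,1].round(3),'gap',round(s['finger_gap'],4),'F',s['force'].round(1),'q6',s['qpos'][5].round(2))
    return s
def want(p,jaw=None):
    s=st(); dd=(np.asarray(p)-s['tool_pos'])/.04; M=R.from_rotvec(s['orientation']).as_matrix()
    print('units',dd.round(2),end=' ')
    if jaw is not None:
        j=np.degrees(np.arctan2(M[1,0],M[0,0])); print('spin',round(((jaw-j+90)%180-90)/6,2),end='')
    print()
def cw(x,y=0): return C+x*AX+y*AY
E
python3 - <<'E'
from h import *
print(cw(-.065)); want([*cw(-.065),.2],73.45+90)
E
```

```text
[ 0.55088462 -0.02620715]
t 0.1 tcp [ 0.1805 -0.5716  0.2042] jaw -72.5 down [-0.     0.002 -1.   ] gap 0.0854 F [ 0.2 -0.7 -0. ] q6 -0.09
units [ 9.26 13.64 -0.11] spin 9.32
```

```bash
python3 -m jog '[{"tx":0.55,"ty":0.8,"spin":1,"grip":1},{"tx":0.55,"ty":0.8,"spin":1,"grip":1},{"tx":0.55,"ty":0.8,"spin":1,"grip":1},{"tx":0.55,"ty":0.8,"spin":1,"grip":1},{"tx":0.55,"ty":0.8,"spin":1,"grip":1},{"tx":0.55,"ty":0.8,"spin":1,"grip":1},{"tx":0.55,"ty":0.8,"spin":1,"grip":1},{"tx":0.55,"ty":0.8,"spin":1,"grip":1},{"tx":0.55,"ty":0.8,"spin":1,"grip":1},{"tx":0.55,"ty":0.8,"grip":1}]'; python3 -c "
from h import *
want([*cw(-.065),.2],73.45+90)"
```

```text
t 0.1 tcp [ 0.1805 -0.5716  0.2042] jaw -72.5 down [-0.     0.002 -1.   ] gap 0.0854 F [ 0.2 -0.7 -0. ] q6 -0.09
units [ 9.26 13.64 -0.11] spin 9.32invalid input at $[0]: expected keys grip, tx, ty, tz, spin
```

```bash
python3 -m jog '[{"tx":0.55,"ty":0.8,"tz":0,"spin":1,"grip":1},{"tx":0.55,"ty":0.8,"tz":0,"spin":1,"grip":1},{"tx":0.55,"ty":0.8,"tz":0,"spin":1,"grip":1},{"tx":0.55,"ty":0.8,"tz":0,"spin":1,"grip":1},{"tx":0.55,"ty":0.8,"tz":0,"spin":1,"grip":1},{"tx":0.55,"ty":0.8,"tz":0,"spin":1,"grip":1},{"tx":0.55,"ty":0.8,"tz":0,"spin":1,"grip":1},{"tx":0.55,"ty":0.8,"tz":0,"spin":1,"grip":1},{"tx":0.55,"ty":0.8,"tz":0,"spin":1,"grip":1},{"tx":0.55,"ty":0.8,"tz":0,"spin":0,"grip":1}]'; python3 -c "
from h import *
want([*cw(-.065),.2],73.45+90)"
```

```text
time_s: 0.93
tool_pos: [0.3992, -0.2397, 0.197]
orientation: [-1.557, 0.234, -0.219]
force: [1.1, -1.6, -0.6]
finger_gap: 0.0853
t 0.93 tcp [ 0.3992 -0.2397  0.197 ] jaw -16.5 down [-0.009  0.004 -1.   ] gap 0.0853 F [ 1.1 -1.6 -0.6] q6 -0.36
units [3.79 5.34 0.07] spin -0.0
```

```bash
python3 -m jog '[{"tx":0.55,"ty":0.78,"tz":0,"spin":0,"grip":1},{"tx":0.55,"ty":0.78,"tz":0,"spin":0,"grip":1},{"tx":0.55,"ty":0.78,"tz":0,"spin":0,"grip":1},{"tx":0.55,"ty":0.78,"tz":0,"spin":0,"grip":1},{"tx":0.55,"ty":0.78,"tz":0,"spin":0,"grip":1},{"tx":0.55,"ty":0.78,"tz":0,"spin":0,"grip":1},{"tx":0.5,"ty":0.66,"tz":0,"spin":0,"grip":1},{"tx":0,"ty":0,"tz":0,"spin":0,"grip":1}]'; python3 -c "
from h import *
want([*cw(-.065),.074],73.45+90); snap('scene','s1'); crop('s1',190,80,370,300,'s1c',2.7)"
```

```text
time_s: 1.6
tool_pos: [0.5567, -0.0063, 0.1942]
orientation: [-1.555, 0.23, -0.211]
force: [0.5, -0.7, -0.5]
finger_gap: 0.0853
t 1.6 tcp [ 0.5567 -0.0063  0.1942] jaw -16.1 down [-0.011  0.006 -1.   ] gap 0.0853 F [ 0.5 -0.7 -0.5] q6 0.17
units [-0.15 -0.5  -3.  ] spin -0.07
```

View pics/s1c.png

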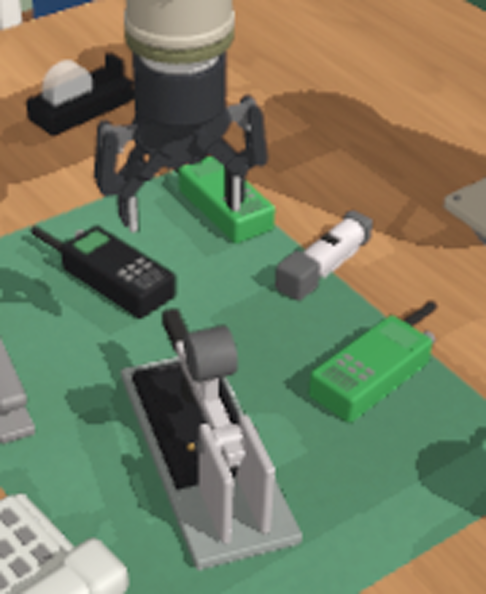

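Picture: the gripper hangs above the grip end (~(180,200) in the crop). The arm is shut, with its grip at (175,328). Descending to straddle the grip.

```bash
python3 -m jog '[{"tx":-0.15,"ty":-0.5,"tz":0,"spin":0,"grip":1},{"tx":0,"ty":0,"tz":-0.7,"spin":0,"grip":1},{"tx":0,"ty":0,"tz":-0.7,"spin":0,"grip":1},{"tx":0,"ty":0,"tz":-0.7,"spin":0,"grip":1},{"tx":0,"ty":0,"tz":-0.5,"spin":0,"grip":1},{"tx":0,"ty":0,"tz":0,"spin":0,"grip":1}]'; python3 -c "
from h import *
want([*cw(-.065),.074],73.45+90)"
```

```text
time_s: 2.15
tool_pos: [0.5475, -0.0317, 0.087]
orientation: [-1.559, 0.229, -0.21]
force: [-0.2, 0.0, -0.7]
finger_gap: 0.0854
t 2.15 tcp [ 0.5475 -0.0317  0.087 ] jaw -16.0 down [-0.012  0.003 -1.   ] gap 0.0854 F [-0.2  0.  -0.7] q6 0.13
units [ 0.08  0.14 -0.32] spin -0.08
```

```bash
python3 -m jog '[{"tx":0.08,"ty":0.14,"tz":-0.3,"spin":0,"grip":1},{"tx":0,"ty":0,"tz":0,"spin":0,"grip":-1},{"tx":0,"ty":0,"tz":0,"spin":0,"grip":-1},{"tx":0,"ty":0,"tz":0,"spin":0,"grip":-1},{"tx":0,"ty":0,"tz":0,"spin":0,"grip":-1},{"tx":0,"ty":0,"tz":0,"spin":0,"grip":-1},{"tx":0,"ty":0,"tz":0,"spin":0,"grip":-1},{"tx":0,"ty":0,"tz":0,"spin":0,"grip":-1}]'; python3 -c "
from h import *
want([*cw(-.065),.074],73.45+90); snap('scene','s2'); crop('s2',190,120,370,300,'s2c',3)"
```

```text
time_s: 2.82
tool_pos: [0.5534, -0.0279, 0.08]
orientation: [-1.559, 0.226, -0.217]
force: [-0.1, -0.4, -0.1]
finger_gap: 0.0007
t 2.82 tcp [ 0.5534 -0.0279  0.08  ] jaw -16.2 down [-0.006  0.001 -1.   ] gap 0.0007 F [-0.1 -0.4 -0.1] q6 0.14
units [-0.06  0.04 -0.15] spin -0.07
```

View pics/s2c.png

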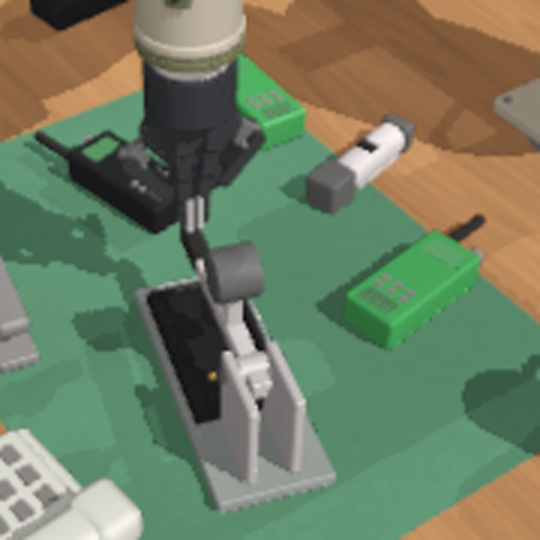

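```bash
python3 - <<'E'
from h import *
snap('top','t2'); crop('t2',200,120,320,240,'t2c',5)
im,d=load('s2');W=cloud('scene',d)
l=(W[...,:2]-C)@np.stack([AX,AY],1)
for v in range(180,222,3):
    print(v,[(u,*(np.r_[l[v,u],W[v,u,2]]*1000).round(0).astype(int)) for u in range(246,266,4)])
print(proj('scene',[*cw(-.065),.082]),proj('scene',[*cw(-.085),.082]))
crop('s2',230,170,290,230,'s2d',9)
E
```

```text
180 [(246, np.int64(-66), np.int64(-22), np.int64(160)), (250, np.int64(-49), np.int64(-16), np.int64(172)), (254, np.int64(-70), np.int64(1), np.int64(151)), (258, np.int64(-57), np.int64(7), np.int64(159)), (262, np.int64(-58), np.int64(18), np.int64(156))]
183 [(246, np.int64(-56), np.int64(-25), np.int64(159)), (250, np.int64(-55), np.int64(-14), np.int64(157)), (254, np.int64(-53), np.int64(-5), np.int64(156)), (258, np.int64(-52), np.int64(5), np.int64(155)), (262, np.int64(-225), np.int64(73), np.int64(0))]
186 [(246, np.int64(-185), np.int64(11), np.int64(35)), (250, np.int64(-56), np.int64(-14), np.int64(146)), (254, np.int64(-56), np.int64(-4), np.int64(144)), (258, np.int64(-58), np.int64(7), np.int64(139)), (262, np.int64(-212), np.int64(69), np.int64(-1))]
189 [(246, np.int64(-185), np.int64(11), np.int64(24)), (250, np.int64(-59), np.int64(-13), np.int64(133)), (254, np.int64(-54), np.int64(-4), np.int64(135)), (258, np.int64(-61), np.int64(8), np.int64(126)), (262, np.int64(-196), np.int64(64), np.int64(1))]
192 [(246, np.int64(-180), np.int64(9), np.int64(17)), (250, 
[... 1855 characters left out ...]
, np.int64(6), np.int64(16)), (258, np.int64(-13), np.int64(-7), np.int64(89)), (262, np.int64(55), np.int64(-19), np.int64(155))]
216 [(246, np.int64(-76), np.int64(-21), np.int64(25)), (250, np.int64(-73), np.int64(-11), np.int64(25)), (254, np.int64(-70), np.int64(0), np.int64(24)), (258, np.int64(-13), np.int64(-7), np.int64(79)), (262, np.int64(52), np.int64(-18), np.int64(142))]
219 [(246, np.int64(-71), np.int64(-23), np.int64(19)), (250, np.int64(-67), np.int64(-13), np.int64(20)), (254, np.int64(-61), np.int64(-3), np.int64(22)), (258, np.int64(-7), np.int64(-9), np.int64(75)), (262, np.int64(53), np.int64(-18), np.int64(134))]
[254.48577142 201.44003111] [252.26350574 196.61821377]
```

View pics/t2c.png

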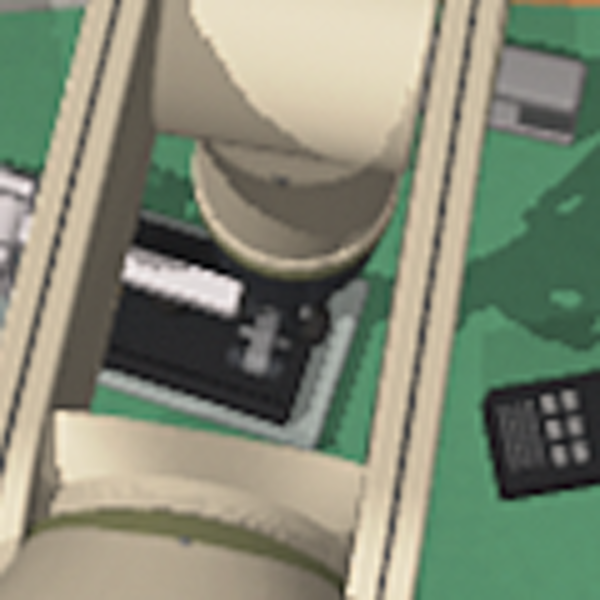

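View pics/s2d.png

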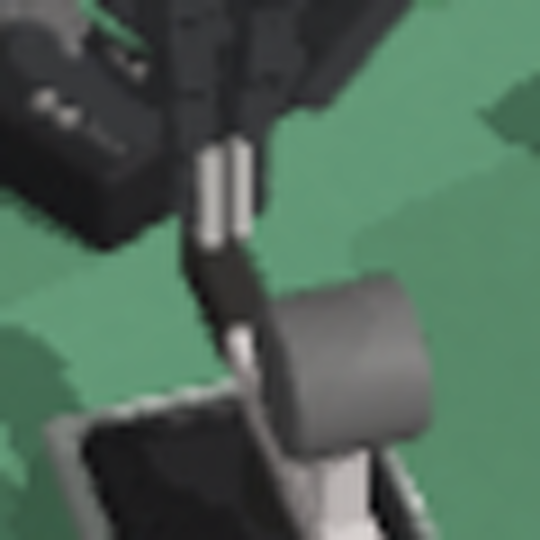

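```bash
python3 - <<'E'
from h import *
im,d=load('s1');W=cloud('scene',d)
l=(W[...,:2]-C)@np.stack([AX,AY],1)
for u,v in[(239,158),(239,161),(239,162),(239,163),(239,164),(277,152),(277,154),(277,155),(277,156)]: print(u,v,im[v,u],(np.r_[l[v,u],W[v,u,2]]*1000).round(0))
im,d=load('s2');W=cloud('scene',d)
l=(W[...,:2]-C)@np.stack([AX,AY],1)
for v in range(184,204):
  print(v,[(u,im[v,u,0],*(np.r_[l[v,u],W[v,u,2]]*1000).round(0)) for u in (253,256)])
print(proj('scene',[*cw(-.065),.069]))
s=st(); print(s['qpos'],s['joint_torque'].round(1))
E
```

```text
239 158 [175 173 170] [-34. -46. 256.]
239 161 [175 173 171] [-33. -47. 248.]
239 162 [179 177 175] [-33. -47. 246.]
239 163 [180 179 176] [-34. -47. 242.]
239 164 [181 179 176] [-34. -47. 239.]
277 152 [180 179 176] [-34.  46. 253.]
277 154 [180 178 176] [-34.  47. 248.]
277 155 [181 179 176] [-34.  47. 245.]
277 156 [181 179 176] [-33.  46. 243.]
184 [(253, np.uint8(54), np.float64(-53.0), np.float64(-7.0), np.float64(154.0)), (256, np.uint8(49), np.float64(-57.0), np.float64(2.0), np.float64(148.0))]
185 [(253, np.uint8(53), np.float64(-50.0), np.float64(-8.0), np.float64(152.0)), (256, np.uint8(112), np.float64(-57.0), np.float64(2.0), np.float64(144.0))]
186 [(253, np.uint8(118), np.float64(-55.0), np.float64(-7.0), np.float64(145.0)), (256, np.uint8(156), np.float64(-58.0), np.float64(2.0), np.float64(140.0))]
187 [(253, np.uint8(166), np.float64(-55.0), np.float64(-7.0), np.float64(142.0)), (256, np.uint8(162), np.float64(-54.0), np.float64(1.0), np.float64(141.0))]
188 [(253, np.uint8(175), np.float64(-57.0), np.float64(-6.0), np.float64(136.0)), (256, np.uint8(162), np.float
[... 1998 characters left out ...]
.float64(-7.0), np.float64(92.0)), (256, np.uint8(53), np.float64(-54.0), np.float64(1.0), np.float64(93.0))]
202 [(253, np.uint8(38), np.float64(-57.0), np.float64(-6.0), np.float64(88.0)), (256, np.uint8(53), np.float64(-53.0), np.float64(0.0), np.float64(91.0))]
203 [(253, np.uint8(33), np.float64(-53.0), np.float64(-8.0), np.float64(89.0)), (256, np.uint8(52), np.float64(-49.0), np.float64(-1.0), np.float64(91.0))]
[254.50373504 205.069905  ]
t 2.92 tcp [ 0.5533 -0.0279  0.0799] jaw -16.1 down [-0.006  0.001 -1.   ] gap 0.0005 F [-0.4 -0.5 -0.5] q6 0.14
[-1.43147076e-01  1.08756084e-01  1.74619124e+00  2.72422351e-04
  1.29262799e+00  1.38636261e-01] [  0.  -52.5 -46.7   0.    0.1  -0. ]
```

The gripper closed on nothing. Depth shows the shut fingertips at z≈0.110 with the reported TCP at 0.080, so they should be at 0.069. The earlier picture shows the same ~41 mm offset, while the lateral position agrees. So reported z reads about 41 mm low, and I'll use tips = TCP_z + 0.030 shut and + 0.043 open. Next I reopen and go lower.

```bash
python3 -m jog '[{"tx":-0.07,"ty":0.03,"tz":0,"spin":0,"grip":1},{"tx":0,"ty":0,"tz":0,"spin":0,"grip":1},{"tx":0,"ty":0,"tz":0,"spin":0,"grip":1},{"tx":0,"ty":0,"tz":0,"spin":0,"grip":1},{"tx":0,"ty":0,"tz":-0.6,"spin":0,"grip":1},{"tx":0,"ty":0,"tz":-0.4,"spin":0,"grip":1},{"tx":0,"ty":0,"tz":-0.1,"spin":0,"grip":1},{"tx":0,"ty":0,"tz":0,"spin":0,"grip":1}]'; python3 -c "
from h import *
want([*cw(-.065),.031],73.45+90); snap('scene','s3'); crop('s3',190,120,370,300,'s3c',3)
im,d=load('s3');W=cloud('scene',d)
l=(W[...,:2]-C)@np.stack([AX,AY],1)
m=(im.min(2)>140)&(W[...,2]>.05)&(abs(l[...,0]+.065)<.03)&(abs(l[...,1])<.07); print('tip zmin',W[m][:,2].min() if m.any() else None)"
```

```text
time_s: 3.58
tool_pos: [0.5514, -0.0266, 0.0361]
orientation: [-1.559, 0.223, -0.219]
force: [-0.7, 0.1, 0.2]
finger_gap: 0.0853
t 3.58 tcp [ 0.5514 -0.0266  0.0361] jaw -16.1 down [-0.003  0.001 -1.   ] gap 0.0853 F [-0.7  0.1  0.2] q6 0.14
units [-0.01  0.01 -0.13] spin -0.07
tip zmin 0.08052387286830287
```

View pics/s3c.png

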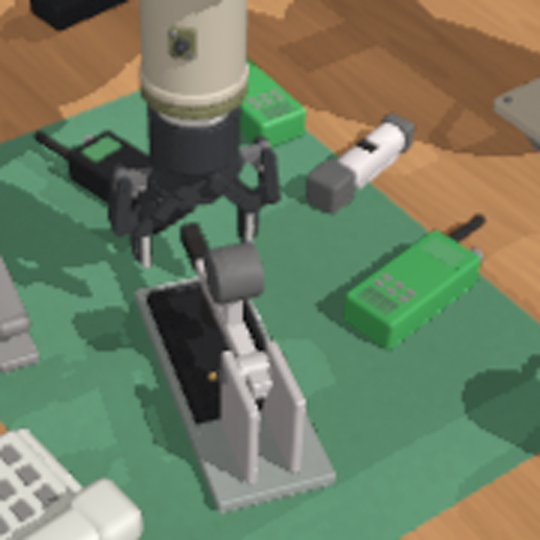

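Picture: the open fingers (~(145,250) and (248,225) in the crop) straddle the grip at (195,240), with tips at 0.080 as predicted. Lower 5 mm and close.

```bash
python3 -m jog '[{"tx":0,"ty":0,"tz":-0.15,"spin":0,"grip":1},{"tx":0,"ty":0,"tz":0,"spin":0,"grip":-1},{"tx":0,"ty":0,"tz":0,"spin":0,"grip":-1},{"tx":0,"ty":0,"tz":0,"spin":0,"grip":-1},{"tx":0,"ty":0,"tz":0,"spin":0,"grip":-1},{"tx":0,"ty":0,"tz":0,"spin":0,"grip":-1},{"tx":0,"ty":0,"tz":0,"spin":0,"grip":-1}]'; python3 -c "
from h import *
want([*cw(-.065),.031],73.45+90)
for th in np.arange(0,1.31,.1):
  P=np.r_[cw(.09-.155*np.cos(th)),.031+.155*np.sin(th)]; print(round(th,1),P.round(3), ((P-np.r_[cw(.09-.155*np.cos(th-.1)),.031+.155*np.sin(th-.1)])/.04).round(2))"
```

```text
time_s: 4.22
tool_pos: [0.5513, -0.0262, 0.0339]
orientation: [-1.559, 0.224, -0.218]
force: [-13.7, 3.2, -0.1]
finger_gap: 0.0176
t 4.22 tcp [ 0.5513 -0.0262  0.0339] jaw -16.1 down [-0.004  0.001 -1.   ] gap 0.0176 F [-13.7   3.2  -0.1] q6 0.14
units [-0.01 -0.   -0.07] spin -0.07
0.0 [ 0.551 -0.026  0.031] [-0.01 -0.02  0.39]
0.1 [ 0.551 -0.025  0.046] [0.01 0.02 0.39]
0.2 [ 0.552 -0.023  0.062] [0.02 0.06 0.38]
0.3 [ 0.553 -0.02   0.077] [0.03 0.09 0.38]
0.4 [ 0.554 -0.014  0.091] [0.04 0.13 0.36]
0.5 [ 0.556 -0.008  0.105] [0.05 0.16 0.35]
0.6 [ 0.559 -0.     0.119] [0.06 0.19 0.33]
0.7 [0.561 0.009 0.131] [0.07 0.22 0.31]
0.8 [0.564 0.019 0.142] [0.08 0.25 0.28]
0.9 [0.568 0.03  0.152] [0.08 0.28 0.26]
1.0 [0.571 0.042 0.161] [0.09 0.3  0.23]
1.1 [0.575 0.055 0.169] [0.1  0.32 0.19]
1.2 [0.579 0.069 0.175] [0.1  0.34 0.16]
1.3 [0.583 0.083 0.18 ] [0.1  0.35 0.12]
```

```bash
python3 -m jog '[{"tx":-0.03,"ty":0.02,"tz":0.38,"spin":0,"grip":-1},{"tx":0.02,"ty":0.06,"tz":0.38,"spin":0,"grip":-1},{"tx":0.03,"ty":0.09,"tz":0.38,"spin":0,"grip":-1},{"tx":0.04,"ty":0.13,"tz":0.36,"spin":0,"grip":-1},{"tx":0,"ty":0,"tz":0,"spin":0,"grip":-1}]'; python3 -c "
from h import *
s=want([*cw(.09-.155*np.cos(.4)),.034+.155*np.sin(.4)],73.45+90); print(status.state()['moment']);snap('scene','s4'); crop('s4',190,100,370,300,'s4c',3)"
```

```text
time_s: 4.63
tool_pos: [0.5547, -0.0148, 0.0945]
orientation: [-1.56, 0.224, -0.222]
force: [-0.8, 1.6, -4.1]
finger_gap: 0.0168
t 4.63 tcp [ 0.5547 -0.0148  0.0945] jaw -16.3 down [-0.001 -0.    -1.   ] gap 0.0168 F [-0.8  1.6 -4.1] q6 0.17
units [-0.01  0.01 -0.  ] spin -0.05
[-0.03382549  0.01568332 -0.34038489]
```

View pics/s4c.png

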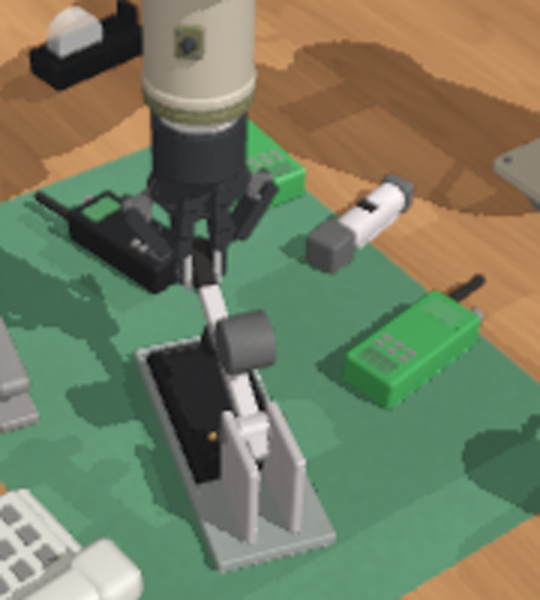

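The arm is rising with the gripped grip (at (205,265)), and the forces are low. I'll keep going along the arc to about 1.2 rad.

```bash
python3 -m jog '[{"tx":0.05,"ty":0.16,"tz":0.35,"spin":0,"grip":-1},{"tx":0.06,"ty":0.19,"tz":0.33,"spin":0,"grip":-1},{"tx":0.07,"ty":0.22,"tz":0.31,"spin":0,"grip":-1},{"tx":0.08,"ty":0.25,"tz":0.28,"spin":0,"grip":-1},{"tx":0.08,"ty":0.28,"tz":0.26,"spin":0,"grip":-1},{"tx":0.09,"ty":0.3,"tz":0.23,"spin":0,"grip":-1},{"tx":0.1,"ty":0.32,"tz":0.19,"spin":0,"grip":-1},{"tx":0.1,"ty":0.34,"tz":0.16,"spin":0,"grip":-1},{"tx":0,"ty":0,"tz":0,"spin":0,"grip":-1}]'; python3 -c "
from h import *
s=want([*cw(.09-.155*np.cos(1.2)),.034+.155*np.sin(1.2)],73.45+90); print(status.state()['moment']);snap('scene','s5'); crop('s5',190,60,370,300,'s5c',2.5)"
```

```text
time_s: 5.43
tool_pos: [0.5803, 0.0711, 0.1793]
orientation: [-1.566, 0.227, -0.222]
force: [3.8, -0.5, -5.5]
finger_gap: 0.0173
t 5.43 tcp [0.5803 0.0711 0.1793] jaw -16.4 down [-0.004 -0.006 -1.   ] gap 0.0173 F [ 3.8 -0.5 -5.5] q6 0.32
units [-0.03 -0.06 -0.02] spin -0.03
[-0.55471682 -0.58385559 -0.11263998]
```

View pics/s5c.png

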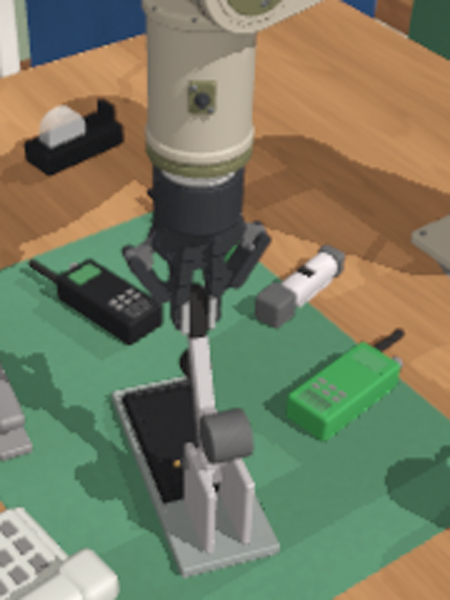

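The arm is at about 1.2 rad, past the 0.92 tipping point. I'll open, then raise clear.

```bash
python3 -m jog '[{"tx":0,"ty":0,"tz":0,"spin":0,"grip":1},{"tx":0,"ty":0,"tz":0,"spin":0,"grip":1},{"tx":0,"ty":0,"tz":0,"spin":0,"grip":1},{"tx":0,"ty":0,"tz":0.5,"spin":0,"grip":1},{"tx":0,"ty":0,"tz":0.8,"spin":0,"grip":1},{"tx":0,"ty":0,"tz":0.8,"spin":0,"grip":1},{"tx":0,"ty":-0.7,"tz":0.3,"spin":0,"grip":1},{"tx":-0.1,"ty":-0.9,"tz":0,"spin":0,"grip":1},{"tx":-0.1,"ty":-0.9,"tz":0,"spin":0,"grip":1},{"tx":-0.1,"ty":-0.9,"tz":0,"spin":0,"grip":1}]'; python3 -c "
from h import *
P=[.5126,-.1985,.15]
s=want(P,12);snap('scene','s6'); crop('s6',190,60,370,300,'s6c',2.5)"
```

```text
time_s: 6.32
tool_pos: [0.5652, -0.0601, 0.2834]
orientation: [-1.561, 0.218, -0.212]
force: [0.6, -0.3, -0.0]
finger_gap: 0.0853
t 6.32 tcp [ 0.5652 -0.0601  0.2834] jaw -15.7 down [-0.004 -0.001 -1.   ] gap 0.0853 F [ 0.6 -0.3 -0. ] q6 0.08
units [-1.32 -3.46 -3.33] spin 4.61
```

View pics/s6c.png

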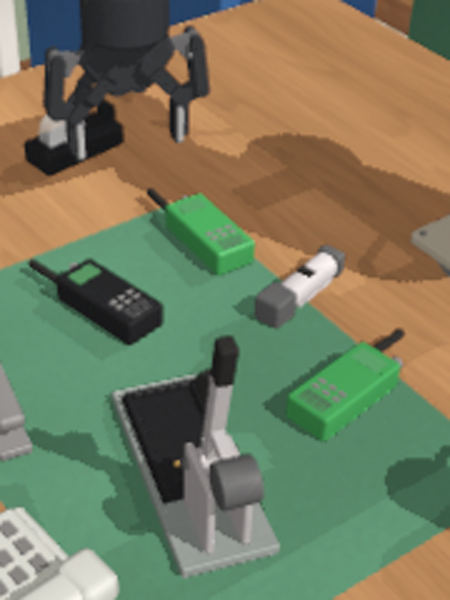

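Picture: the arm stands open with its grip at (226,360), and the radio is at (110,300). Only this one is black; the one at (210,230) is green. Moving above the radio.

```bash
python3 -m jog '[{"tx":-0.26,"ty":-0.69,"tz":-0.6,"spin":0.92,"grip":1},{"tx":-0.26,"ty":-0.69,"tz":-0.6,"spin":0.92,"grip":1},{"tx":-0.26,"ty":-0.69,"tz":-0.6,"spin":0.92,"grip":1},{"tx":-0.26,"ty":-0.69,"tz":-0.6,"spin":0.92,"grip":1},{"tx":-0.26,"ty":-0.6,"tz":-0.6,"spin":0.92,"grip":1},{"tx":0,"ty":0,"tz":-0.6,"spin":0,"grip":1},{"tx":0,"ty":0,"tz":-0.6,"spin":0,"grip":1},{"tx":0,"ty":0,"tz":0,"spin":0,"grip":1}]'; python3 -c "
from h import *
P=[.5126,-.1985,-.025]
s=want(P,12);snap('scene','s7'); crop('s7',190,100,370,300,'s7c',3); want(P,12)"
```

```text
time_s: 7.03
tool_pos: [0.5088, -0.211, 0.1171]
orientation: [-1.567, -0.177, 0.162]
force: [-0.7, 1.2, -1.3]
finger_gap: 0.0852
t 7.03 tcp [ 0.5088 -0.211   0.1171] jaw 12.4 down [ 0.01  -0.002 -1.   ] gap 0.0852 F [-0.7  1.2 -1.3] q6 -0.7
units [ 0.09  0.31 -3.55] spin -0.06
t 7.08 tcp [ 0.51   -0.2113  0.1197] jaw 12.4 down [ 0.012 -0.003 -1.   ] gap 0.0853 F [-0.3  0.6  0.3] q6 -0.7
units [ 0.07  0.32 -3.62] spin -0.06
```

View pics/s7c.png

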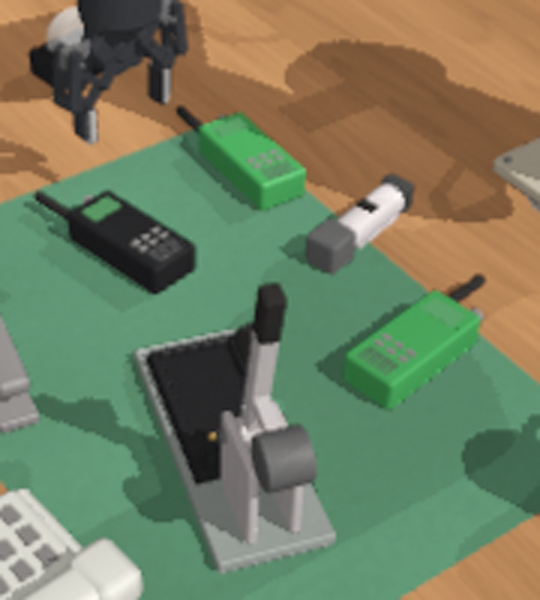

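```bash
python3 -m jog '[{"tx":0.07,"ty":0.32,"tz":0,"spin":0,"grip":1},{"tx":0,"ty":0,"tz":-0.7,"spin":0,"grip":1},{"tx":0,"ty":0,"tz":-0.7,"spin":0,"grip":1},{"tx":0,"ty":0,"tz":-0.7,"spin":0,"grip":1},{"tx":0,"ty":0,"tz":-0.3,"spin":0,"grip":1},{"tx":0,"ty":0,"tz":0,"spin":0,"grip":1}]'; python3 -c "
from h import *
P=[.5126,-.1985,-.025]
snap('scene','s8'); crop('s8',170,80,320,230,'s8c',4); want(P,12)
im,d=load('s8');W=cloud('scene',d)
m=(im.min(2)>140)&(W[...,2]>.045)&(np.hypot(W[...,0]-.51,W[...,1]+.2)<.08)
for q in W[m][::5]: print(q.round(3))"
```

```text
time_s: 7.58
tool_pos: [0.5236, -0.1966, 0.0364]
orientation: [-1.577, -0.194, 0.146]
force: [0.4, -0.7, 0.6]
finger_gap: 0.0855
t 7.63 tcp [ 0.5241 -0.1968  0.0376] jaw 12.4 down [ 0.033 -0.01  -0.999] gap 0.0854 F [ 0.7 -0.1 -0.6] q6 -0.67
units [-0.29 -0.04 -1.57] spin -0.06
[ 0.434 -0.217  0.501]
[ 0.438 -0.211  0.501]
[ 0.443 -0.23   0.494]
[ 0.44  -0.208  0.5  ]
[ 0.45  -0.223  0.495]
[ 0.444 -0.211  0.497]
[ 0.433 -0.206  0.497]
[ 0.447 -0.22   0.493]
[ 0.439 -0.21   0.494]
[ 0.459 -0.223  0.492]
[ 0.449 -0.216  0.492]
[ 0.439 -0.211  0.492]
[ 0.465 -0.241  0.485]
[ 0.458 -0.221  0.49 ]
[ 0.45  -0.211  0.491]
[ 0.437 -0.208  0.49 ]
[ 0.469 -0.229  0.488]
[ 0.463 -0.216  0.49 ]
[ 0.45  -0.216  0.488]
[ 0.439 -0.209  0.488]
[ 0.476 -0.245  0.482]
[ 0.472 -0.224  0.487]
[ 0.458 -0.224  0.485]
[ 0.45  -0.215  0.486]
[ 0.441 -0.207  0.486]
[ 0.484 -0.242  0.482]
[ 0.476 -0.227  0.485]
[ 0.466 -0.221  0.485]
[ 0.453 -0.22   0.483]
[ 0.444 -0.211  0.484]
[ 0.433 -0.206  0.483]
[ 0.483 -0.23   0.483]
[ 0.471 -0.226  0.482]
[ 0.459 -0.224  0.48 ]
[ 0.447 -0.221  0.479]
[ 0.44  -0.208  
[... 7195 characters left out ...]
66  0.279]
[ 0.533 -0.159  0.279]
[ 0.52  -0.156  0.277]
[ 0.505 -0.156  0.271]
[ 0.555 -0.181  0.273]
[ 0.542 -0.159  0.279]
[ 0.529 -0.156  0.276]
[ 0.515 -0.154  0.273]
[ 0.5   -0.154  0.268]
[ 0.547 -0.17   0.272]
[ 0.538 -0.161  0.274]
[ 0.527 -0.154  0.274]
[ 0.512 -0.155  0.268]
[ 0.55  -0.176  0.268]
[ 0.543 -0.162  0.272]
[ 0.533 -0.155  0.272]
[ 0.521 -0.149  0.271]
[ 0.547 -0.166  0.269]
[ 0.537 -0.158  0.27 ]
[ 0.524 -0.155  0.267]
[ 0.542 -0.164  0.265]
[ 0.532 -0.156  0.266]
[ 0.542 -0.182  0.238]
[ 0.53  -0.171  0.239]
[ 0.536 -0.172  0.238]
[ 0.525 -0.165  0.237]
[ 0.471 -0.195  0.101]
[ 0.471 -0.196  0.082]
[ 0.562 -0.178  0.103]
[ 0.567 -0.176  0.096]
[ 0.565 -0.175  0.082]
```

View pics/s8c.png

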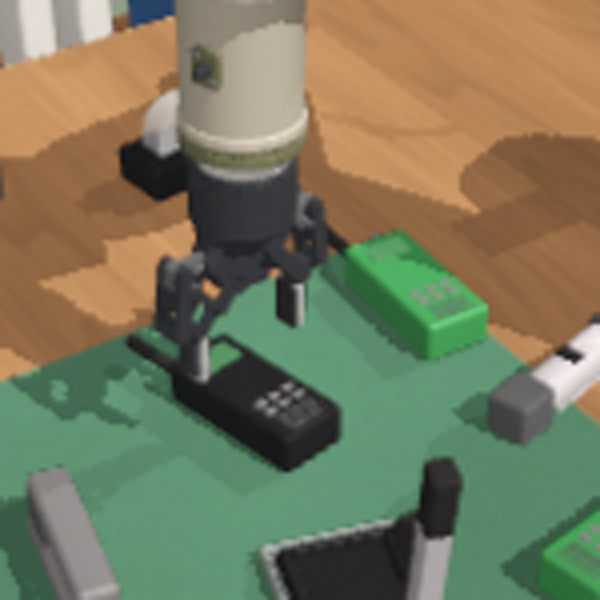

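Picture: the fingers stand at (200,360) and (290,300) in the crop, either side of the radio's middle. Both are slightly to the +x side. I'll correct that and descend.

```bash
python3 -m jog '[{"tx":-0.22,"ty":-0.04,"tz":0,"spin":0,"grip":1},{"tx":0,"ty":0,"tz":0,"spin":0,"grip":1}]'; python3 -c "
from h import *
P=[.5126,-.1985,-.025]
snap('scene','s9'); want(P,12)
im,d=load('s9');W=cloud('scene',d)
m=(im.min(2)>130)&(W[...,2]>.07)&(W[...,2]<.11)&(np.hypot(W[...,0]-.51,W[...,1]+.2)<.08)
a=np.radians(12);l=(W[m][:,:2]-[.5126,-.1985])@np.array([[np.cos(a),-np.sin(a)],[np.sin(a),np.cos(a)]])
for s in(-1,1):
  q=l[l[:,0]*s>0]; print(len(q),q.min(0).round(4),q.max(0).round(4))
"
```

```text
time_s: 7.8
tool_pos: [0.5172, -0.1986, 0.0415]
orientation: [-1.58, -0.198, 0.144]
force: [-0.3, 0.0, 0.7]
finger_gap: 0.0855
t 7.85 tcp [ 0.5184 -0.1989  0.0424] jaw 12.5 down [ 0.038 -0.013 -0.999] gap 0.0855 F [0.2 0.5 0.8] q6 -0.68
units [-0.15  0.01 -1.68] spin -0.08
6 [-0.0465  0.0094] [-0.0438  0.0119]
14 [0.0461 0.0074] [0.0518 0.0134]
```

```bash
python3 -m jog '[{"tx":-0.05,"ty":0,"tz":-0.6,"spin":0,"grip":1},{"tx":0,"ty":0,"tz":-0.6,"spin":0,"grip":1},{"tx":0,"ty":0,"tz":-0.3,"spin":0,"grip":1},{"tx":0,"ty":0,"tz":0,"spin":0,"grip":1}]'; python3 -c "
from h import *
P=[.5126,-.1985,-.025]
snap('scene','s10');crop('s10',170,100,320,230,'s10c',4); want(P,12)
im,d=load('s10');W=cloud('scene',d)
m=(im.min(2)>130)&(W[...,2]>.01)&(W[...,2]<.05)&(np.hypot(W[...,0]-.51,W[...,1]+.2)<.08)
a=np.radians(12);l=(W[m]-[.5126,-.1985,0]);l[:,:2]=l[:,:2]@np.array([[np.cos(a),-np.sin(a)],[np.sin(a),np.cos(a)]])
for s in(-1,1):
  q=l[l[:,0]*s>.035]; 
  if len(q):print(len(q),q.min(0).round(4),q.max(0).round(4))
"
```

```text
time_s: 8.18
tool_pos: [0.5226, -0.2024, -0.0101]
orientation: [-1.589, -0.209, 0.13]
force: [-0.5, 0.1, 0.1]
finger_gap: 0.0851
t 8.23 tcp [ 0.5232 -0.2027 -0.009 ] jaw 12.4 down [ 0.053 -0.02  -0.998] gap 0.0856 F [ 0.5 -0.   0.3] q6 -0.68
units [-0.26  0.11 -0.4 ] spin -0.07
7 [-0.0445  0.0058  0.0321] [-0.0385  0.0086  0.0477]
10 [0.0484 0.0039 0.0338] [0.0552 0.0089 0.0494]
```

View pics/s10c.png

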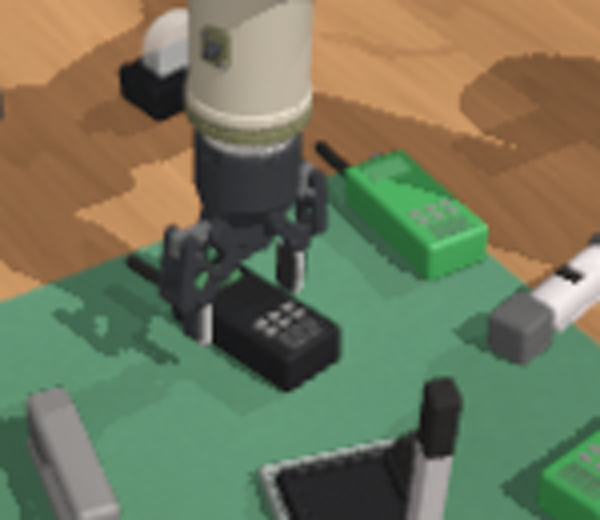

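```bash
python3 -m jog '[{"tx":-0.2,"ty":0.04,"tz":-0.2,"spin":0,"grip":1},{"tx":0,"ty":0,"tz":-0.2,"spin":0,"grip":1},{"tx":0,"ty":0,"tz":0,"spin":0,"grip":1}]'; python3 -c "
from h import *
P=[.5126,-.1985,-.025]
snap('scene','s11');crop('s11',170,100,320,230,'s11c',4); want(P,12)
im,d=load('s11');W=cloud('scene',d)
m=(im.min(2)>130)&(W[...,2]>.005)&(W[...,2]<.05)&(np.hypot(W[...,0]-.51,W[...,1]+.2)<.08)
a=np.radians(12);l=(W[m]-[.5126,-.1985,0]);l[:,:2]=l[:,:2]@np.array([[np.cos(a),-np.sin(a)],[np.sin(a),np.cos(a)]])
for s in(-1,1):
  q=l[l[:,0]*s>.032]; 
  if len(q):print(len(q),q.min(0).round(4),q.max(0).round(4))
"
```

```text
time_s: 8.48
tool_pos: [0.5181, -0.2028, -0.021]
orientation: [-1.592, -0.214, 0.126]
force: [-0.6, 0.1, 0.5]
finger_gap: 0.0851
t 8.53 tcp [ 0.5185 -0.2029 -0.0203] jaw 12.4 down [ 0.059 -0.023 -0.998] gap 0.0852 F [-0.  -0.5  1.4] q6 -0.69
units [-0.15  0.11 -0.12] spin -0.06
8 [-0.0489  0.0051  0.0186] [-0.0445  0.0102  0.0495]
8 [0.0468 0.0062 0.0265] [0.051  0.011  0.0495]
```

The tool has picked up a 3.4° tilt during descent. Before gripping, I'll test whether a raise undoes it.

```bash
python3 -m jog '[{"tx":0,"ty":0,"tz":1,"spin":0,"grip":1},{"tx":0,"ty":0,"tz":0,"spin":0,"grip":1},{"tx":0,"ty":0,"tz":0,"spin":0,"grip":1}]'; python3 -c "
from h import *
P=[.5126,-.1985,-.025];want(P,12)"; python3 -m jog '[{"tx":0,"ty":0,"tz":-0.15,"spin":0,"grip":1},{"tx":0,"ty":0,"tz":-0.15,"spin":0,"grip":1},{"tx":0,"ty":0,"tz":-0.15,"spin":0,"grip":1},{"tx":0,"ty":0,"tz":-0.15,"spin":0,"grip":1}]'; python3 -c "
from h import *
P=[.5126,-.1985,-.025];want(P,12)"
```

```text
time_s: 8.78
tool_pos: [0.5188, -0.2029, 0.0218]
orientation: [-1.592, -0.213, 0.126]
force: [-0.8, 0.4, -1.2]
finger_gap: 0.0857
t 8.78 tcp [ 0.5188 -0.2029  0.0218] jaw 12.4 down [ 0.057 -0.022 -0.998] gap 0.0857 F [-0.8  0.4 -1.2] q6 -0.69
units [-0.15  0.11 -1.17] spin -0.06
time_s: 9.12
tool_pos: [0.5229, -0.2047, 0.0005]
orientation: [-1.596, -0.219, 0.121]
force: [-0.3, -0.1, -0.7]
finger_gap: 0.0853
t 9.12 tcp [ 5.229e-01 -2.047e-01  5.000e-04] jaw 12.4 down [ 0.065 -0.026 -0.998] gap 0.0853 F [-0.3 -0.1 -0.7] q6 -0.69
units [-0.26  0.16 -0.64] spin -0.07
```

```bash
python3 -m jog '[{"tx":0,"ty":0,"tz":0.2,"spin":0,"grip":1},{"tx":0,"ty":0,"tz":0.2,"spin":0,"grip":1},{"tx":0,"ty":0,"tz":0.2,"spin":0,"grip":1},{"tx":0,"ty":0,"tz":0.2,"spin":0,"grip":1},{"tx":0,"ty":0,"tz":0.2,"spin":0,"grip":1},{"tx":0,"ty":0,"tz":0.2,"spin":0,"grip":1}]'; python3 -c "
from h import *
P=[.5126,-.1985,-.025];want(P,12)"; python3 -m jog '[{"tx":0,"ty":0,"tz":0,"spin":0,"grip":1},{"tx":0,"ty":0,"tz":0,"spin":0,"grip":1},{"tx":0,"ty":0,"tz":0,"spin":0,"grip":1}]'; python3 -c "
from h import *
P=[.5126,-.1985,-.025];want(P,12)"
```

```text
time_s: 9.62
tool_pos: [0.5186, -0.2025, 0.0469]
orientation: [-1.591, -0.212, 0.127]
force: [-0.2, -0.9, -0.9]
finger_gap: 0.0856
t 9.62 tcp [ 0.5186 -0.2025  0.0469] jaw 12.4 down [ 0.056 -0.021 -0.998] gap 0.0856 F [-0.2 -0.9 -0.9] q6 -0.69
units [-0.15  0.1  -1.8 ] spin -0.06
time_s: 9.87
tool_pos: [0.5213, -0.204, 0.0519]
orientation: [-1.595, -0.217, 0.123]
force: [-0.2, -0.1, 0.2]
finger_gap: 0.0853
t 9.87 tcp [ 0.5213 -0.204   0.0519] jaw 12.4 down [ 0.063 -0.024 -0.998] gap 0.0853 F [-0.2 -0.1  0.2] q6 -0.69
units [-0.22  0.14 -1.92] spin -0.07
```

```bash
python3 -m jog '[{"tx":-0.05,"ty":0.03,"tz":0.4,"spin":0,"grip":1},{"tx":-0.05,"ty":0.03,"tz":0.4,"spin":0,"grip":1},{"tx":-0.05,"ty":0.03,"tz":0.4,"spin":0,"grip":1},{"tx":-0.05,"ty":0.03,"tz":0.4,"spin":0,"grip":1},{"tx":-0.05,"ty":0.03,"tz":0.4,"spin":0,"grip":1}]'; python3 -c "
from h import *
P=[.5126,-.1985,-.025];s=want(P,12);print(status.state()['qpos'])"; python3 -m jog '[{"tx":0,"ty":0,"tz":0,"spin":0,"grip":1}]'; python3 -c "
from h import *
P=[.5126,-.1985,-.025];want(P,12);s=status.state();print(s['qpos'],s['qd'])";  python3 -m jog '[{"tx":0,"ty":0,"tz":0,"spin":0,"grip":1}]'; python3 -c "
from h import *
P=[.5126,-.1985,-.025];want(P,12);s=status.state();print(s['qpos'],s['qd'])"
```

```text
time_s: 10.28
tool_pos: [0.5063, -0.1955, 0.1277]
orientation: [-1.588, -0.209, 0.13]
force: [1.4, 0.7, -0.7]
finger_gap: 0.0854
t 10.28 tcp [ 0.5063 -0.1955  0.1277] jaw 12.4 down [ 0.052 -0.019 -0.998] gap 0.0854 F [ 1.4  0.7 -0.7] q6 -0.68
units [ 0.16 -0.07 -3.82] spin -0.06
[-0.46769457 -0.0323398   1.80067666  0.00674711  1.31822664 -0.68424979]
time_s: 10.37
tool_pos: [0.5079, -0.1962, 0.131]
orientation: [-1.591, -0.212, 0.127]
force: [0.7, -0.9, 0.9]
finger_gap: 0.0853
t 10.37 tcp [ 0.5079 -0.1962  0.131 ] jaw 12.4 down [ 0.056 -0.021 -0.998] gap 0.0853 F [ 0.7 -0.9  0.9] q6 -0.68
units [ 0.12 -0.06 -3.9 ] spin -0.06
[-0.46759944 -0.03543808  1.79768485  0.00678095  1.31966677 -0.6842046 ] [-0.00124404  0.0245531   0.03203476  0.00149395 -0.04165666  0.00025907]
time_s: 10.45
tool_pos: [0.5079, -0.1963, 0.1309]
orientation: [-1.591, -0.212, 0.127]
force: [0.1, 0.2, 0.6]
finger_gap: 0.0853
t 10.45 tcp [ 0.5079 -0.1963  0.1309] jaw 12.4 down [ 0.057 -0.021 -0.998] gap 0.0853 F [0.1 0.2 0.6] q6 -0.68
units [ 0.12 -0.05 -3.9 ] spin -0.06
[-0.46765475 -0.03561038  1.79810368  0.00669757  1.31900663 -0.68420728] [ 0.00099916 -0.0173558  -0.01543979  0.00153984  0.01049867  0.00055963]
```

```bash
python3 -m jog '[{"tx":0.9,"ty":-0.35,"tz":0,"spin":0,"grip":1},{"tx":0.9,"ty":-0.35,"tz":0,"spin":0,"grip":1},{"tx":0.9,"ty":-0.35,"tz":0,"spin":0,"grip":1},{"tx":0,"ty":0,"tz":0,"spin":0,"grip":1},{"tx":0,"ty":0,"tz":0,"spin":0,"grip":1}]'; python3 -c "
from h import *
st()"; python3 -m jog '[{"tx":-0.9,"ty":0.35,"tz":0,"spin":0,"grip":1},{"tx":-0.9,"ty":0.35,"tz":0,"spin":0,"grip":1},{"tx":-0.9,"ty":0.35,"tz":0,"spin":0,"grip":1},{"tx":0,"ty":0,"tz":0,"spin":0,"grip":1},{"tx":0,"ty":0,"tz":0,"spin":0,"grip":1}]'; python3 -c "
from h import *
st()"
```

```text
time_s: 10.87
tool_pos: [0.6118, -0.2359, 0.1152]
orientation: [-1.581, -0.198, 0.14]
force: [-0.1, -0.2, -0.1]
finger_gap: 0.0853
t 10.87 tcp [ 0.6118 -0.2359  0.1152] jaw 12.3 down [ 0.038 -0.013 -0.999] gap 0.0853 F [-0.1 -0.2 -0.1] q6 -0.67
time_s: 11.28
tool_pos: [0.4884, -0.187, 0.0946]
orientation: [-1.564, -0.177, 0.16]
force: [0.8, -0.4, 1.2]
finger_gap: 0.0852
t 11.28 tcp [ 0.4884 -0.187   0.0946] jaw 12.3 down [ 0.011  0.001 -1.   ] gap 0.0852 F [ 0.8 -0.4  1.2] q6 -0.68
```

Fast radial moves undo the tilt (now 0.6°). I'll do one more pair to pre-compensate for the descent.

```bash
python3 -m jog '[{"tx":0.9,"ty":-0.35,"tz":0.15,"spin":0,"grip":1},{"tx":0.9,"ty":-0.35,"tz":0.15,"spin":0,"grip":1},{"tx":0,"ty":0,"tz":0.1,"spin":0,"grip":1},{"tx":-0.7,"ty":0.27,"tz":0.1,"spin":0,"grip":1},{"tx":-0.7,"ty":0.27,"tz":0.1,"spin":0,"grip":1},{"tx":0,"ty":0,"tz":0,"spin":0,"grip":1}]'; python3 -c "
from h import *
want([.5126,-.1985,-.025],12)"
```

```text
time_s: 11.78
tool_pos: [0.4911, -0.1867, 0.1029]
orientation: [-1.549, -0.157, 0.179]
force: [-0.1, -0.1, 0.8]
finger_gap: 0.0851
t 11.78 tcp [ 0.4911 -0.1867  0.1029] jaw 12.3 down [-0.016  0.014 -1.   ] gap 0.0851 F [-0.1 -0.1  0.8] q6 -0.68
units [ 0.54 -0.29 -3.2 ] spin -0.05
```

```bash
python3 -m jog '[{"tx":0.45,"ty":-0.25,"tz":-0.4,"spin":0,"grip":1},{"tx":0,"ty":0,"tz":-0.7,"spin":0,"grip":1},{"tx":0,"ty":0,"tz":-0.7,"spin":0,"grip":1},{"tx":0,"ty":0,"tz":-0.4,"spin":0,"grip":1},{"tx":0,"ty":0,"tz":0,"spin":0,"grip":1}]'; python3 -c "
from h import *
want([.5126,-.1985,-.025],12)"
```

```text
time_s: 12.2
tool_pos: [0.5132, -0.1989, 0.0169]
orientation: [-1.556, -0.166, 0.17]
force: [-0.2, -0.8, -0.2]
finger_gap: 0.0852
t 12.2 tcp [ 0.5132 -0.1989  0.0169] jaw 12.3 down [-0.004  0.008 -1.   ] gap 0.0852 F [-0.2 -0.8 -0.2] q6 -0.68
units [-0.02  0.01 -1.05] spin -0.05
```

```bash
python3 -m jog '[{"tx":-0.05,"ty":0,"tz":-0.5,"spin":0,"grip":1},{"tx":-0.05,"ty":0,"tz":-0.5,"spin":0,"grip":1},{"tx":0,"ty":0,"tz":0,"spin":0,"grip":1}]'; python3 -c "
from h import *
snap('scene','s12');crop('s12',170,100,320,230,'s12c',4); want([.5126,-.1985,-.025],12)
im,d=load('s12');W=cloud('scene',d)
m=(im.min(2)>130)&(W[...,2]>.005)&(W[...,2]<.05)&(np.hypot(W[...,0]-.51,W[...,1]+.2)<.08)
a=np.radians(12);l=(W[m]-[.5126,-.1985,0]);l[:,:2]=l[:,:2]@np.array([[np.cos(a),-np.sin(a)],[np.sin(a),np.cos(a)]])
for s in(-1,1):
  q=l[l[:,0]*s>.032]; 
  if len(q):print(len(q),q.min(0).round(4),q.max(0).round(4))
"
```

```text
time_s: 12.45
tool_pos: [0.5116, -0.2001, -0.0212]
orientation: [-1.558, -0.169, 0.167]
force: [-0.2, 0.8, -0.4]
finger_gap: 0.0853
t 12.5 tcp [ 0.5127 -0.2006 -0.0193] jaw 12.3 down [ 0.002  0.005 -1.   ] gap 0.0853 F [-0.1 -0.9  0.9] q6 -0.69
units [-0.    0.05 -0.14] spin -0.05
7 [-0.0521  0.0065  0.026 ] [-0.0467  0.0117  0.0466]
14 [0.0401 0.0058 0.0203] [0.0486 0.0134 0.0496]
```

View pics/s12c.png

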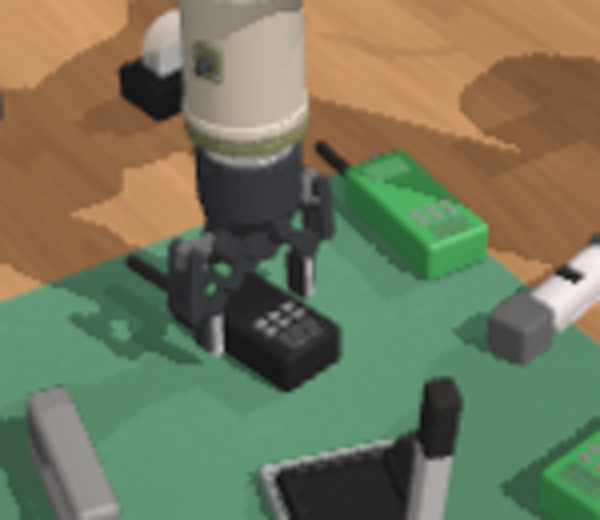

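```bash
python3 -m jog '[{"tx":0.03,"ty":0,"tz":-0.12,"spin":0,"grip":1},{"tx":0,"ty":0,"tz":0,"spin":0,"grip":-1},{"tx":0,"ty":0,"tz":0,"spin":0,"grip":-1},{"tx":0,"ty":0,"tz":0,"spin":0,"grip":-1},{"tx":0,"ty":0,"tz":0,"spin":0,"grip":-1},{"tx":0,"ty":0,"tz":0,"spin":0,"grip":-1}]'; python3 -c "
from h import *
snap('scene','s13');crop('s13',170,100,320,230,'s13c',4); want([.5126,-.1985,-.025],12)
im,d=load('s13');W=cloud('scene',d)
m=(im.min(2)>130)&(W[...,2]>.002)&(W[...,2]<.06)&(np.hypot(W[...,0]-.51,W[...,1]+.2)<.08)
a=np.radians(12);l=(W[m]-[.5126,-.1985,0]);l[:,:2]=l[:,:2]@np.array([[np.cos(a),-np.sin(a)],[np.sin(a),np.cos(a)]])
for s in(-1,1):
  q=l[l[:,0]*s>.025]; 
  if len(q):print(len(q),q.min(0).round(4),q.max(0).round(4))
"
```

```text
time_s: 13.0
tool_pos: [0.5195, -0.2032, -0.0163]
orientation: [-1.565, -0.178, 0.16]
force: [0.0, -0.4, -4.1]
finger_gap: 0.057
t 13.05 tcp [ 0.5195 -0.2032 -0.0163] jaw 12.3 down [ 0.011  0.    -1.   ] gap 0.0569 F [ 0.2  0.5 -3. ] q6 -0.69
units [-0.17  0.12 -0.22] spin -0.05
6 [-0.0312  0.0018  0.0333] [-0.026   0.0067  0.0524]
14 [0.0332 0.0029 0.0185] [0.0397 0.0079 0.0474]
```

View pics/s13c.png

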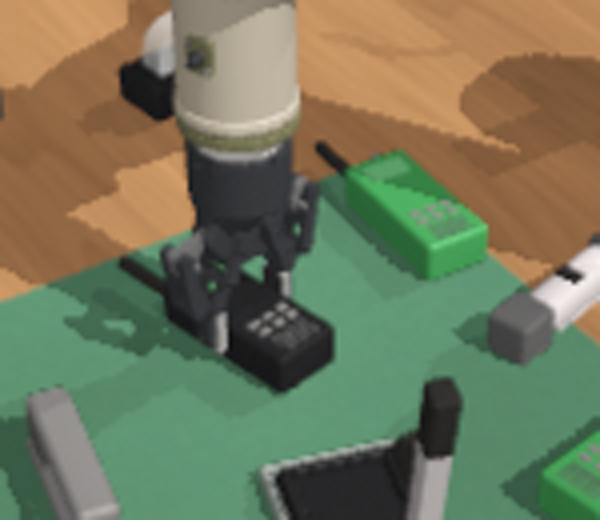

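```bash
python3 - <<'E'
from h import *
im,d=load('s13');W=cloud('scene',d)
a=np.radians(12);l=W-[.5185,-.201,0];l[...,:2]=l[...,:2]@np.array([[np.cos(a),-np.sin(a)],[np.sin(a),np.cos(a)]])
for y0,y1 in((-.06,-.045),(.03,.045),(.045,.06)):
  for x0,x1 in((-.022,0),(0,.022)):
    m=(l[...,0]>x0)&(l[...,0]<x1)&(l[...,1]>y0)&(l[...,1]<y1)&(l[...,2]>.02)&(l[...,2]<.06); print(y0,x0,m.sum(),np.median(l[m][:,2]) if m.any() else '')
m=(l[...,2]>.036)&(l[...,2]<.05)&(abs(l[...,0])<.035)&(l[...,1]>.02)&(l[...,1]<.09);q=l[m];print('end y',q[:,1].max(),q[:,0].min(),q[:,0].max())
E
```

```text
-0.06 -0.022 1 0.03834783083263882
-0.06 0 0 
0.03 -0.022 21 0.03902694819539254
0.03 0 28 0.03894637616901203
0.045 -0.022 29 0.03816785231490338
0.045 0 24 0.0384038037136567
end y 0.0690539137620931 -0.030002480852906754 0.026759916746310036
```

The radio is held flat: gap 57 mm and top at 0.0385, so it is 2–3 mm off the desk. Lift, turn -4.8 units and carry.

```bash
python3 -m jog '[{"tx":0,"ty":0,"tz":0.4,"spin":0,"grip":-1},{"tx":0,"ty":0,"tz":0.7,"spin":0,"grip":-1},{"tx":0,"ty":0,"tz":0.7,"spin":0,"grip":-1},{"tx":0,"ty":0,"tz":0.5,"spin":-0.8,"grip":-1},{"tx":0.15,"ty":0.5,"tz":0.2,"spin":-0.8,"grip":-1},{"tx":0.15,"ty":0.7,"tz":0,"spin":-0.8,"grip":-1},{"tx":0.15,"ty":0.7,"tz":0,"spin":-0.8,"grip":-1},{"tx":0.15,"ty":0.7,"tz":0,"spin":-0.8,"grip":-1},{"tx":0.15,"ty":0.7,"tz":0,"spin":-0.8,"grip":-1},{"tx":0.15,"ty":0.5,"tz":0,"spin":0,"grip":-1},{"tx":0,"ty":0,"tz":0,"spin":0,"grip":-1}]'; python3 -c "
from h import *
snap('scene','s14');crop('s14',170,100,340,270,'s14c',3.5); want([*cw(-.006),.001],-16.55)"
```

```text
time_s: 13.97
tool_pos: [0.552, -0.0444, 0.0862]
orientation: [-1.553, 0.243, -0.257]
force: [-0.1, 0.1, -3.0]
finger_gap: 0.0571
t 14.02 tcp [ 0.5515 -0.0457  0.086 ] jaw -18.3 down [ 0.009  0.001 -1.   ] gap 0.0569 F [-0.3 -0.5 -3.5] q6 0.14
units [ 0.41  1.9  -2.12] spin 0.28
```

View pics/s14c.png

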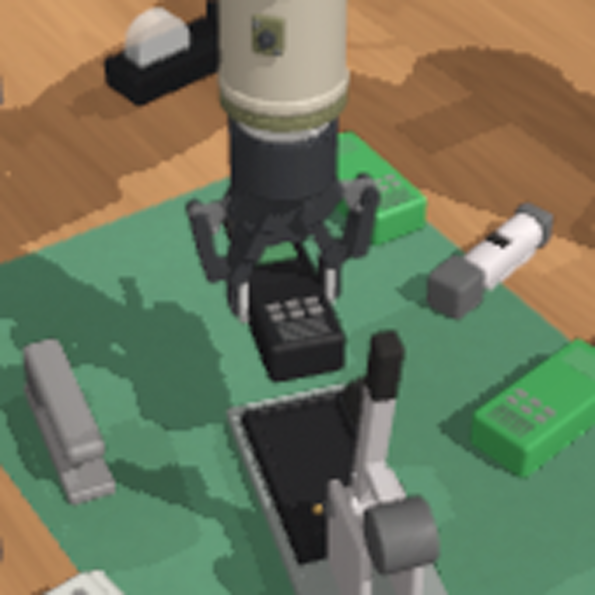

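Picture: the radio (~(300,325) in the crop) hangs level with its keys up and antenna trailing away. The cradle is ahead at (300,470) and the arm is open. I'll measure the radio's pose in the hand.

```bash
cat >> h.py <<'E'
def radio(fn,zt,half=.006):
    im,d=load(fn);W=cloud('scene',d);s=status.state();t=s['tool_pos'];l=W.copy();l[...,:2]=(W[...,:2]-t[:2])@np.stack([AX,AY],1)
    m=(abs(l[...,2]-zt)<half)&(abs(l[...,0])<.1)&(abs(l[...,1])<.05)
    q=l[m]; f=q[(q[:,0]>.022)&(abs(q[:,1])<.036)]
    k=f[f[:,2]>zt-.003]
    A=np.c_[f[:,:2],np.ones(len(f))]; co=np.linalg.lstsq(A,f[:,2],rcond=None)[0]
    print('n',len(f),'x',f[:,0].min().round(4),np.percentile(f[:,0],98).round(4),'y',np.percentile(f[:,1],[1,99]).round(4),'plane',co.round(4),'med z',np.median(f[:,2]).round(4))
    for x0 in np.arange(.022,.075,.008):
        g=f[(f[:,0]>=x0)&(f[:,0]<x0+.008)]
        if len(g): print(round(x0,3),len(g),g[:,1].min().round(4),g[:,1].max().round(4))
E
python3 -c "
from h import *
radio('s14',.141); crop('s14',230,170,290,220,'s14d',10)"
```

```text
n 320 x 0.022 0.0694 y [-0.0285  0.0275] plane [-0.0364  0.0141  0.1422] med z 0.1406
0.022 47 -0.0286 0.0293
0.03 44 -0.0285 0.0259
0.038 50 -0.028 0.0272
0.046 49 -0.0277 0.0276
0.054 50 -0.0289 0.0279
0.062 78 -0.0294 0.028
0.07 2 0.0175 0.0225
```

View pics/s14d.png

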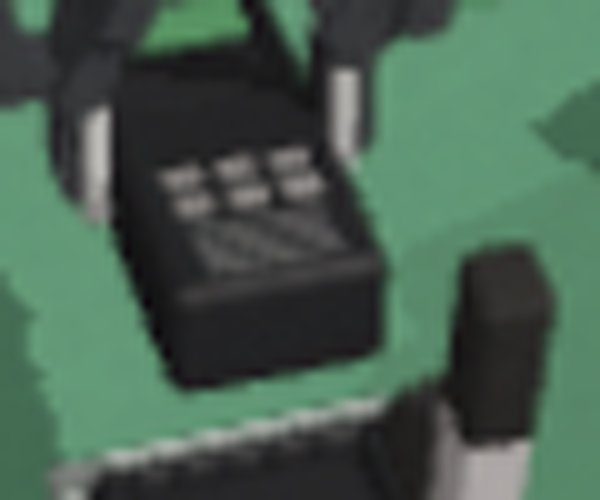

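```bash
python3 -m jog '[{"tx":0.1,"ty":0.48,"tz":-0.2,"spin":0.28,"grip":-1},{"tx":0.1,"ty":0.48,"tz":-0.3,"spin":0,"grip":-1},{"tx":0.1,"ty":0.48,"tz":-0.3,"spin":0,"grip":-1},{"tx":0.1,"ty":0.4,"tz":0,"spin":0,"grip":-1},{"tx":0,"ty":0,"tz":0,"spin":0,"grip":-1}]'; python3 -c "
from h import *
snap('scene','s15');crop('s15',190,130,340,280,'s15c',4); want([*cw(-.004),.002],-16.55)
radio('s15',status.state()['tool_pos'][2]+.0546)"
```

```text
time_s: 14.43
tool_pos: [0.5671, 0.0265, 0.0523]
orientation: [-1.559, 0.22, -0.233]
force: [0.7, -0.3, -2.6]
finger_gap: 0.0572
t 14.48 tcp [0.5663 0.0252 0.0518] jaw -16.5 down [ 0.007 -0.002 -1.   ] gap 0.0568 F [-0.8 -0.8 -3.9] q6 0.24
units [ 0.05  0.18 -1.25] spin -0.01
n 242 x 0.0221 0.0711 y [-0.0274  0.0105] plane [-0.041   0.0294  0.1087] med z 0.1067
0.022 40 -0.0269 0.0096
0.03 33 -0.0272 0.0097
0.038 33 -0.0276 0.0088
0.046 39 -0.0274 0.0116
0.054 44 -0.0276 0.011
0.062 47 -0.0262 0.0086
0.07 2 -0.007 0.003
```

View pics/s15c.png

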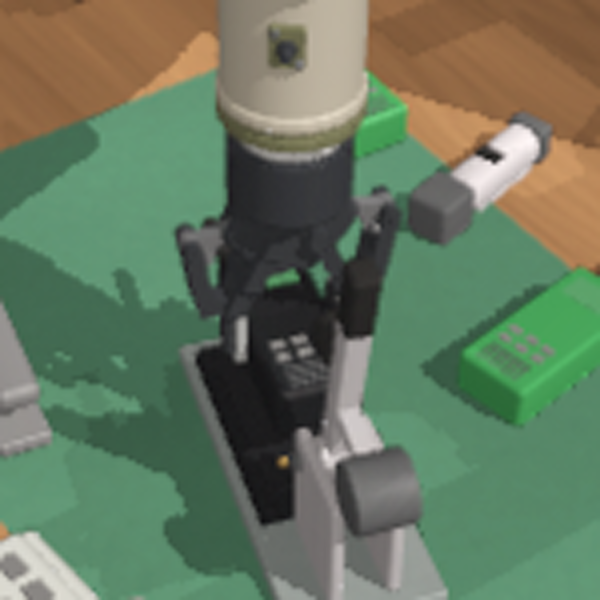

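```bash
python3 -m jog '[{"tx":0.03,"ty":0.17,"tz":-0.3,"spin":0,"grip":-1},{"tx":0,"ty":0,"tz":-0.3,"spin":0,"grip":-1},{"tx":0,"ty":0,"tz":-0.2,"spin":0,"grip":-1},{"tx":0,"ty":0,"tz":0,"spin":0,"grip":-1}]'; python3 -c "
from h import *
snap('scene','s16');crop('s16',210,170,310,270,'s16c',6); want([*cw(-.0045),.002],-16.55)
s=status.state()['tool_pos'][:2]-C; print('tcp in cradle',s@AX,s@AY)
radio('s16',status.state()['tool_pos'][2]+.0546)"
```

```text
time_s: 14.82
tool_pos: [0.5671, 0.029, 0.0165]
orientation: [-1.561, 0.222, -0.233]
force: [-0.6, 0.2, -3.0]
finger_gap: 0.0573
t 14.87 tcp [0.5672 0.0289 0.0171] jaw -16.6 down [ 0.007 -0.003 -1.   ] gap 0.0571 F [ 0.3  0.5 -4.1] q6 0.25
units [ 0.02  0.07 -0.38] spin 0.01
tcp in cradle -0.0075490222512599285 2.2609706302459346e-05
n 221 x 0.022 0.0824 y [-0.027   0.0182] plane [0.0054 0.0374 0.071 ] med z 0.0711
0.022 43 -0.0274 0.02
0.03 41 -0.0261 0.0153
0.038 42 -0.0269 0.0134
0.046 35 -0.0269 0.0096
0.054 34 -0.0272 0.0049
0.062 21 -0.026 0.0022
```

View pics/s16c.png

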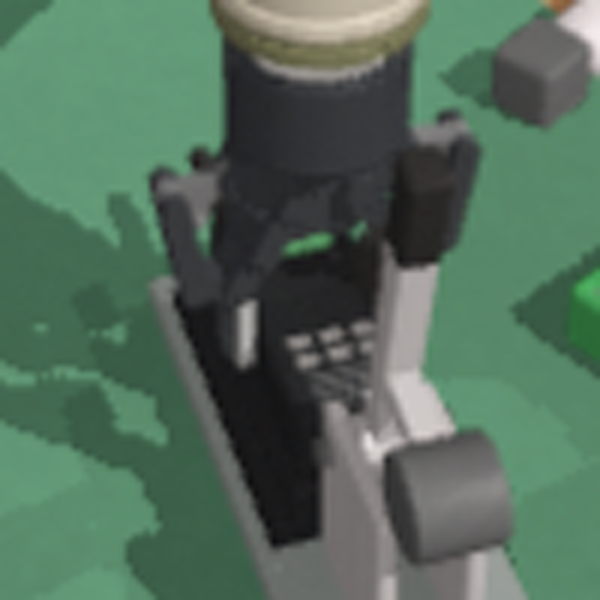

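```bash
python3 -m jog '[{"tx":0.02,"ty":0.07,"tz":-0.18,"spin":0,"grip":-1},{"tx":0,"ty":0,"tz":-0.15,"spin":0,"grip":-1},{"tx":0,"ty":0,"tz":0,"spin":0,"grip":-1}]'; python3 -c "
from h import *
want([*cw(-.0045),.001],-16.55)
s=status.state()['tool_pos'][:2]-C; print('tcp in cradle',s@AX,s@AY)"
```

```text
time_s: 15.12
tool_pos: [0.5684, 0.0307, 0.003]
orientation: [-1.561, 0.223, -0.235]
force: [-0.7, -1.5, -2.7]
finger_gap: 0.057
t 15.12 tcp [0.5684 0.0307 0.003 ] jaw -16.7 down [ 0.007 -0.004 -1.   ] gap 0.057 F [-0.7 -1.5 -2.7] q6 0.26
units [-0.01  0.03 -0.05] spin 0.02
tcp in cradle -0.005495391534145222 -0.0006237678102905446
```

```bash
python3 -m jog '[{"tx":0,"ty":0.02,"tz":-0.05,"spin":0,"grip":-1},{"tx":0,"ty":0,"tz":-0.02,"spin":0,"grip":-1}]';python3 -m jog '[{"tx":0,"ty":0,"tz":-0.03,"spin":0,"grip":-1}]'; python3 -c "
from h import *
snap('scene','s17');crop('s17',210,170,310,270,'s17c',6);st()"
```

```text
time_s: 15.28
tool_pos: [0.5692, 0.0311, 0.0016]
orientation: [-1.562, 0.222, -0.236]
force: [-6.1, 0.9, 8.5]
finger_gap: 0.0571
time_s: 15.37
tool_pos: [0.5693, 0.0311, 0.0015]
orientation: [-1.562, 0.222, -0.236]
force: [-7.8, -0.7, 11.2]
finger_gap: 0.057
t 15.42 tcp [0.5693 0.0311 0.0016] jaw -16.7 down [ 0.008 -0.004 -1.   ] gap 0.0569 F [-5.7 -0.6  6.6] q6 0.26
```

View pics/s17c.png

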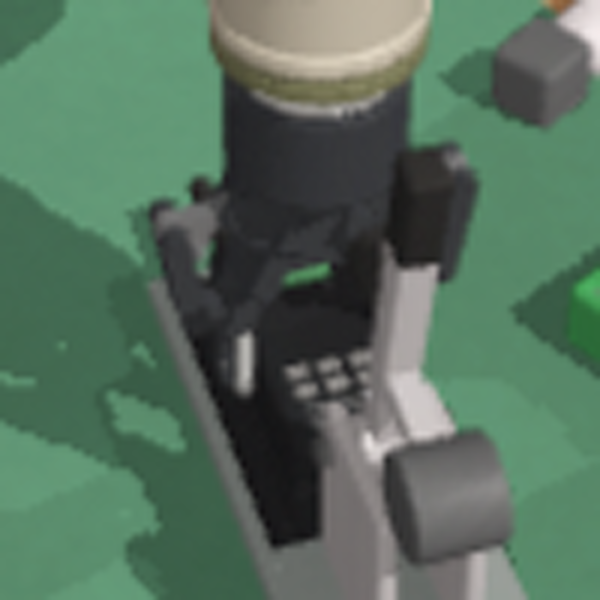

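Contact force is +11 N at TCP z=0.0015, which is the height expected for the cradle floor (the rails would give 0.0075). Release and rise.

```bash
python3 -m jog '[{"tx":0,"ty":0,"tz":0,"spin":0,"grip":1},{"tx":0,"ty":0,"tz":0,"spin":0,"grip":1},{"tx":0,"ty":0,"tz":0,"spin":0,"grip":1},{"tx":0,"ty":0,"tz":0,"spin":0,"grip":1},{"tx":0,"ty":0,"tz":0.3,"spin":0,"grip":1},{"tx":0,"ty":0,"tz":0.6,"spin":0,"grip":1},{"tx":0,"ty":0,"tz":0.8,"spin":0,"grip":1},{"tx":0,"ty":0,"tz":0.8,"spin":0,"grip":1},{"tx":0,"ty":-0.3,"tz":0.8,"spin":0,"grip":1},{"tx":0,"ty":-0.6,"tz":0.8,"spin":0,"grip":1},{"tx":0,"ty":-0.8,"tz":0.5,"spin":0,"grip":1},{"tx":0,"ty":-0.8,"tz":0.5,"spin":0,"grip":1}]'; python3 -c "
from h import *
st();snap('scene','s18');crop('s18',190,130,340,280,'s18c',4);snap('top','t18');crop('t18',170,120,310,230,'t18c',5)"
```

```text
time_s: 16.42
tool_pos: [0.5655, -0.0652, 0.2171]
orientation: [-1.561, 0.217, -0.226]
force: [1.6, -0.9, -0.8]
finger_gap: 0.0854
t 16.42 tcp [ 0.5655 -0.0652  0.2171] jaw -16.2 down [ 0.006 -0.003 -1.   ] gap 0.0854 F [ 1.6 -0.9 -0.8] q6 0.08
```

View pics/s18c.png

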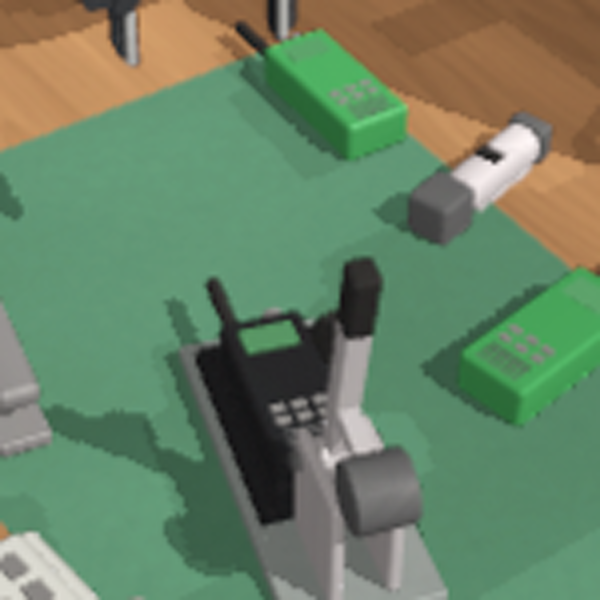

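View pics/t18c.png

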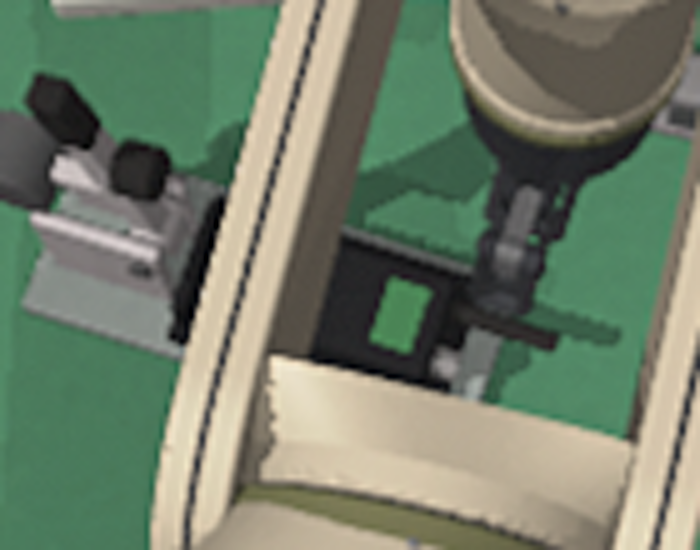

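```bash
python3 - <<'E'
from h import *
im,d=load('s18');W=cloud('scene',d);l=W.copy();l[...,:2]=(W[...,:2]-C)@np.stack([AX,AY],1)
m=(l[...,2]>.050)&(l[...,2]<.062)&(abs(l[...,0])<.06)&(abs(l[...,1])<.026)
f=l[m];print(len(f),np.linalg.lstsq(np.c_[f[:,:2],np.ones(len(f))],f[:,2],rcond=None)[0].round(4),f[:,2].min(),f[:,2].max())
m=(l[...,2]>.052)&(l[...,2]<.062)&(abs(l[...,0])<.09)&(abs(l[...,1])<.045);f=l[m]; print(np.percentile(f,[1,99],axis=0).round(4))
# arm angle
h=np.array([.09,.082])
m=(im.max(2)<75)&(l[...,2]>.17)&(l[...,2]<.27)&(abs(l[...,1])<.015)&(l[...,0]>.05); g=l[m]; print(len(g),g.mean(0),g.max(0))
print('th',np.arctan2(g[:,2].mean()-.082,.09-g[:,0].mean()))
E
```

```text
565 [0.0044 0.0068 0.0562] 0.05074393757528084 0.06101580628079717
[[-0.0641 -0.0283  0.0521]
 [ 0.0604  0.0268  0.06  ]]
218 [ 0.11324826 -0.00402698  0.22341148] [0.12865851 0.00691589 0.25732654]
th 1.7337402390023862
```

The radio is seated: top flat at 0.056, body x from -64 mm, y within ±28 mm, antenna away from the hinge. The arm is at ~1.74 rad. Next I go to the raised grip, straddle it, and swing it over in a controlled way.

```bash
python3 -m jog '[{"tx":0.12,"ty":0.67,"tz":0,"spin":0,"grip":1},{"tx":0.12,"ty":0.67,"tz":0,"spin":0,"grip":1},{"tx":0.12,"ty":0.67,"tz":0,"spin":0,"grip":1},{"tx":0.12,"ty":0.67,"tz":-0.1,"spin":0,"grip":1},{"tx":0.12,"ty":0.67,"tz":-0.15,"spin":0,"grip":1},{"tx":0.12,"ty":0.67,"tz":-0.15,"spin":0,"grip":1},{"tx":0.1,"ty":0.5,"tz":-0.1,"spin":0,"grip":1},{"tx":0,"ty":0,"tz":0,"spin":0,"grip":1}]'; python3 -c "
from h import *
want([*cw(.1176),.187],-16.55);snap('scene','s19');crop('s19',190,80,370,300,'s19c',2.7)"
```

```text
time_s: 17.18
tool_pos: [0.601, 0.1182, 0.2065]
orientation: [-1.56, 0.218, -0.25]
force: [-0.6, -0.3, 0.5]
finger_gap: 0.0854
t 17.18 tcp [0.601  0.1182 0.2065] jaw -17.1 down [ 0.02  -0.005 -1.   ] gap 0.0854 F [-0.6 -0.3  0.5] q6 0.41
units [ 0.05  0.77 -0.49] spin 0.09
```

View pics/s19c.png

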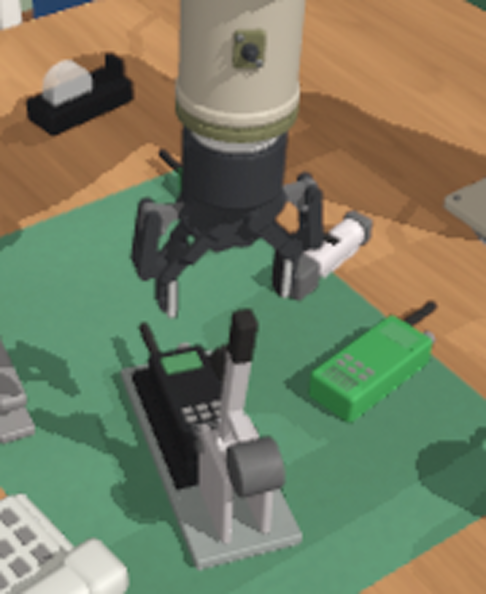

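Picture: the open fingers ((170,300) and (290,280) in the crop) are on either side of, and just short of, the raised grip at (243,335). Moving on and down.

```bash
python3 -m jog '[{"tx":0.02,"ty":0.4,"tz":0,"spin":0,"grip":1},{"tx":0,"ty":0.37,"tz":-0.2,"spin":0,"grip":1},{"tx":0,"ty":0,"tz":-0.25,"spin":0,"grip":1},{"tx":0,"ty":0,"tz":0,"spin":0,"grip":1}]'; python3 -c "
from h import *
want([*cw(.1176),.187],-16.55);snap('scene','s20');crop('s20',190,80,370,300,'s20c',2.7)"
```

```text
time_s: 17.57
tool_pos: [0.6013, 0.1476, 0.1884]
orientation: [-1.563, 0.217, -0.251]
force: [0.0, -0.1, -0.3]
finger_gap: 0.0853
t 17.57 tcp [0.6013 0.1476 0.1884] jaw -17.1 down [ 0.021 -0.008 -1.   ] gap 0.0853 F [ 0.  -0.1 -0.3] q6 0.46
units [ 0.04  0.03 -0.03] spin 0.09
```

View pics/s20c.png

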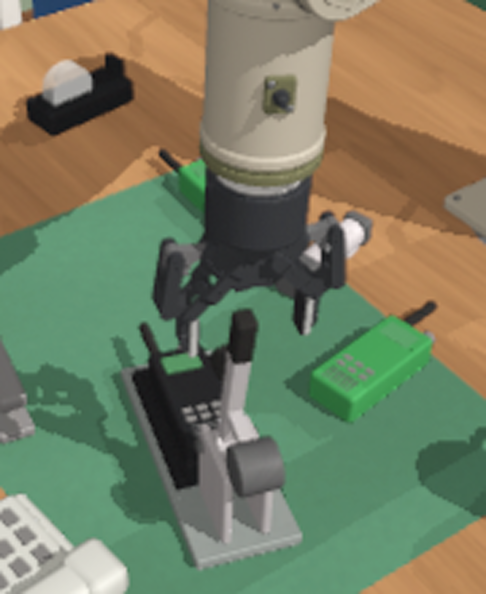

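```bash
python3 -m jog '[{"tx":0,"ty":0,"tz":0,"spin":0,"grip":-1},{"tx":0,"ty":0,"tz":0,"spin":0,"grip":-1},{"tx":0,"ty":0,"tz":0,"spin":0,"grip":-1},{"tx":0,"ty":0,"tz":0,"spin":0,"grip":-1},{"tx":0,"ty":0,"tz":0,"spin":0,"grip":-1},{"tx":0,"ty":0,"tz":0,"spin":0,"grip":-1},{"tx":0,"ty":0,"tz":0,"spin":0,"grip":-1}]'; python3 -c "
from h import *
s=st();p=s['tool_pos'];print(((p[:2]-C)@AX,(p[:2]-C)@AY))
g=lambda th:np.r_[cw(.09-.155*np.cos(th)),.034+.155*np.sin(th)]
ths=[1.75,1.6,1.45,1.3,1.15,1.0,.85,.7,.55,.4,.3,.2,.15]
for a,b in zip(ths,ths[1:]): print(b,((g(b)-g(a))/.04).round(2), g(b).round(4))"
```

```text
time_s: 18.2
tool_pos: [0.6034, 0.1435, 0.1905]
orientation: [-1.562, 0.218, -0.258]
force: [0.0, 1.7, 0.4]
finger_gap: 0.0175
t 18.2 tcp [0.6034 0.1435 0.1905] jaw -17.4 down [ 0.025 -0.008 -1.   ] gap 0.0175 F [0.  1.7 0.4] q6 0.46
(np.float64(0.11258987204316534), np.float64(-0.001963758056104035))
1.6 [-0.16 -0.55  0.06] [0.5963 0.1267 0.1889]
1.45 [-0.17 -0.56 -0.03] [0.5897 0.1045 0.1879]
1.3 [-0.16 -0.55 -0.11] [0.5832 0.0826 0.1834]
1.15 [-0.16 -0.52 -0.2 ] [0.577  0.0617 0.1755]
1.0 [-0.15 -0.49 -0.28] [0.5712 0.0421 0.1644]
0.85 [-0.13 -0.44 -0.35] [0.5659 0.0243 0.1504]
0.7 [-0.12 -0.39 -0.41] [0.5613 0.0087 0.1339]
0.55 [-0.1  -0.33 -0.47] [ 0.5574 -0.0043  0.115 ]
0.4 [-0.08 -0.25 -0.52] [ 0.5544 -0.0145  0.0944]
0.3 [-0.04 -0.13 -0.36] [ 0.5529 -0.0196  0.0798]
0.2 [-0.03 -0.09 -0.38] [ 0.5518 -0.0232  0.0648]
0.15 [-0.01 -0.03 -0.19] [ 0.5514 -0.0245  0.0572]
```

Gripped (17.5 mm). Following the arc back.

```bash
python3 -m jog '[{"tx":-0.16,"ty":-0.5,"tz":0.02,"spin":0,"grip":-1},{"tx":-0.16,"ty":-0.52,"tz":-0.03,"spin":0,"grip":-1},{"tx":-0.16,"ty":-0.52,"tz":-0.11,"spin":0,"grip":-1},{"tx":-0.16,"ty":-0.5,"tz":-0.2,"spin":0,"grip":-1}]'; python3 -c "
from h import *
for th in(1.15,1.0,.85,.7): print(np.r_[cw(.09-.155*np.cos(th)),.034+.155*np.sin(th)].round(4))
st()"
```

```text
time_s: 18.53
tool_pos: [0.5818, 0.0697, 0.183]
orientation: [-1.546, 0.204, -0.26]
force: [5.1, 3.8, 5.6]
finger_gap: 0.0173
[0.577  0.0617 0.1755]
[0.5712 0.0421 0.1644]
[0.5659 0.0243 0.1504]
[0.5613 0.0087 0.1339]
t 18.53 tcp [0.5818 0.0697 0.183 ] jaw -17.0 down [ 0.037  0.006 -0.999] gap 0.0173 F [5.1 3.8 5.6] q6 0.32
```

```bash
python3 -m jog '[{"tx":-0.17,"ty":-0.48,"tz":-0.24,"spin":0,"grip":-1},{"tx":-0.14,"ty":-0.47,"tz":-0.32,"spin":0,"grip":-1},{"tx":-0.13,"ty":-0.42,"tz":-0.38,"spin":0,"grip":-1},{"tx":-0.12,"ty":-0.37,"tz":-0.42,"spin":0,"grip":-1}]'; python3 -c "
from h import *
for th in(.7,.55,.4,.3,.2): print(np.r_[cw(.09-.155*np.cos(th)),.034+.155*np.sin(th)].round(4))
st()"
```

```text
time_s: 18.87
tool_pos: [0.5621, 0.002, 0.1341]
orientation: [-1.535, 0.193, -0.265]
force: [7.4, 7.8, -2.7]
finger_gap: 0.0174
[0.5613 0.0087 0.1339]
[ 0.5574 -0.0043  0.115 ]
[ 0.5544 -0.0145  0.0944]
[ 0.5529 -0.0196  0.0798]
[ 0.5518 -0.0232  0.0648]
t 18.87 tcp [0.5621 0.002  0.1341] jaw -16.8 down [ 0.049  0.016 -0.999] gap 0.0174 F [ 7.4  7.8 -2.7] q6 0.19
```

```bash
python3 -m jog '[{"tx":-0.12,"ty":-0.14,"tz":-0.45,"spin":0,"grip":-1},{"tx":-0.1,"ty":-0.2,"tz":-0.48,"spin":0,"grip":-1},{"tx":-0.05,"ty":-0.12,"tz":-0.36,"spin":0,"grip":-1},{"tx":0,"ty":-0.05,"tz":-0.2,"spin":0,"grip":-1},{"tx":0,"ty":0,"tz":0,"spin":0,"grip":-1}]'; python3 -c "
from h import *
for th in(.4,.3,.2,.15): print(np.r_[cw(.09-.155*np.cos(th)),.034+.155*np.sin(th)].round(4))
st();snap('scene','s21');crop('s21',190,80,370,300,'s21c',2.7)"
```

```text
time_s: 19.28
tool_pos: [0.5547, -0.0255, 0.077]
orientation: [-1.537, 0.187, -0.278]
force: [4.8, 2.2, 0.1]
finger_gap: 0.0177
[ 0.5544 -0.0145  0.0944]
[ 0.5529 -0.0196  0.0798]
[ 0.5518 -0.0232  0.0648]
[ 0.5514 -0.0245  0.0572]
t 19.28 tcp [ 0.5547 -0.0255  0.077 ] jaw -17.0 down [ 0.06   0.012 -0.998] gap 0.0177 F [4.8 2.2 0.1] q6 0.14
```

View pics/s21c.png

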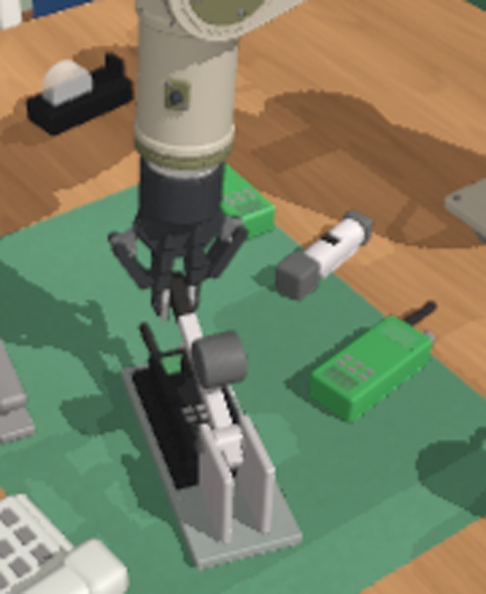

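The arm is near 0.3 rad. A little lower, then release and let it close on its own.

```bash
python3 -m jog '[{"tx":-0.05,"ty":-0.02,"tz":-0.3,"spin":0,"grip":-1},{"tx":-0.04,"ty":-0.02,"tz":-0.15,"spin":0,"grip":-1},{"tx":0,"ty":0,"tz":0,"spin":0,"grip":1},{"tx":0,"ty":0,"tz":0,"spin":0,"grip":1},{"tx":0,"ty":0,"tz":0,"spin":0,"grip":1},{"tx":0,"ty":0,"tz":0,"spin":0,"grip":1},{"tx":0,"ty":0,"tz":0,"spin":0,"grip":1}]'; python3 -c "
from h import *
st();snap('scene','s22');crop('s22',190,80,370,300,'s22c',2.7)"
```

```text
time_s: 19.92
tool_pos: [0.5552, -0.0277, 0.0646]
orientation: [-1.54, 0.18, -0.282]
force: [0.0, -0.9, 0.2]
finger_gap: 0.0765
t 19.92 tcp [ 0.5552 -0.0277  0.0646] jaw -16.9 down [ 0.067  0.008 -0.998] gap 0.0765 F [ 0.  -0.9  0.2] q6 0.13
```

View pics/s22c.png

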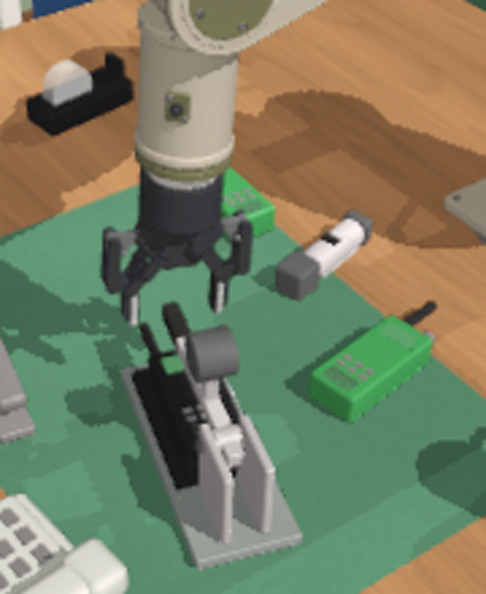

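Released, and the arm is down. I'll rise clear, wait, and check.

```bash
python3 -m jog '[{"tx":0,"ty":0,"tz":0.3,"spin":0,"grip":1},{"tx":0,"ty":0,"tz":0.8,"spin":0,"grip":1},{"tx":0,"ty":0,"tz":0.9,"spin":0,"grip":1},{"tx":0,"ty":-0.5,"tz":0.7,"spin":0,"grip":1},{"tx":0,"ty":-0.9,"tz":0.3,"spin":0,"grip":1},{"tx":-0.3,"ty":-0.9,"tz":0,"spin":0,"grip":1},{"tx":-0.3,"ty":-0.9,"tz":0,"spin":0,"grip":1},{"tx":-0.3,"ty":-0.9,"tz":0,"spin":0,"grip":1},{"tx":-0.3,"ty":-0.9,"tz":0,"spin":0,"grip":1},{"tx":-0.3,"ty":-0.9,"tz":0,"spin":0,"grip":1},{"tx":-0.3,"ty":-0.9,"tz":0,"spin":0,"grip":1},{"tx":0,"ty":0,"tz":0,"spin":0,"grip":1}]'; python3 -m jog '[{"tx":0,"ty":0,"tz":0,"spin":0,"grip":1},{"tx":0,"ty":0,"tz":0,"spin":0,"grip":1},{"tx":0,"ty":0,"tz":0,"spin":0,"grip":1},{"tx":0,"ty":0,"tz":0,"spin":0,"grip":1},{"tx":0,"ty":0,"tz":0,"spin":0,"grip":1},{"tx":0,"ty":0,"tz":0,"spin":0,"grip":1},{"tx":0,"ty":0,"tz":0,"spin":0,"grip":1},{"tx":0,"ty":0,"tz":0,"spin":0,"grip":1}]'; python3 - <<'E'
from h import *
st();snap('scene','s23');crop('s23',190,120,340,270,'s23c',4);snap('top','t23');crop('t23',130,100,380,300,'t23c',3)
im,d=load('s23');W=cloud('scene',d);l=W.copy();l[...,:2]=(W[...,:2]-C)@np.stack([AX,AY],1)
im2,d2=load('t23');W2=cloud('top',d2);l2=W2.copy();l2[...,:2]=(W2[...,:2]-C)@np.stack([AX,AY],1)
for L,n in((l,'scene'),(l2,'top')):
    for x in(-.075,-.06,-.045,-.02):
        m=(abs(L[...,0]-x)<.006)&(abs(L[...,1])<.007)&(L[...,2]>.075); print(n,x,m.sum(),np.median(L[m][:,2]).round(4) if m.any() else '')
    m=(L[...,2]>.050)&(L[...,2]<.062)&(abs(L[...,0])<.06)&(abs(L[...,1])<.026)
    f=L[m];print(len(f),np.linalg.lstsq(np.c_[f[:,:2],np.ones(len(f))],f[:,2],rcond=None)[0].round(4))
    m=(L[...,2]>.052)&(L[...,2]<.060)&(abs(L[...,0])<.09)&(abs(L[...,1])<.045);print(np.percentile(L[m],[1,99],axis=0).round(4))
E
```

```text
time_s: 20.97
tool_pos: [0.4778, -0.3089, 0.2054]
orientation: [-1.548, 0.165, -0.282]
force: [0.5, -0.4, -0.2]
finger_gap: 0.0855
time_s: 21.63
tool_pos: [0.4793, -0.3061, 0.2087]
orientation: [-1.548, 0.161, -0.282]
force: [0.4, 0.7, 0.1]
finger_gap: 0.0853
t 21.63 tcp [ 0.4793 -0.3061  0.2087] jaw -16.3 down [ 0.078 -0.001 -0.997] gap 0.0853 F [0.4 0.7 0.1] q6 -0.41
scene -0.075 17 0.0995
scene -0.06 18 0.0999
scene -0.045 18 0.0974
scene -0.02 6 0.0927
312 [-0.002   0.005   0.0564]
[[-0.0636 -0.0282  0.0523]
 [ 0.0619  0.0272  0.0595]]
top -0.075 25 0.1001
top -0.06 25 0.0993
top -0.045 25 0.0986
top -0.02 23 0.0953
478 [-0.0011 -0.0103  0.0563]
[[-0.0626 -0.0289  0.0522]
 [ 0.0644  0.0279  0.0597]]
```

View pics/s23c.png

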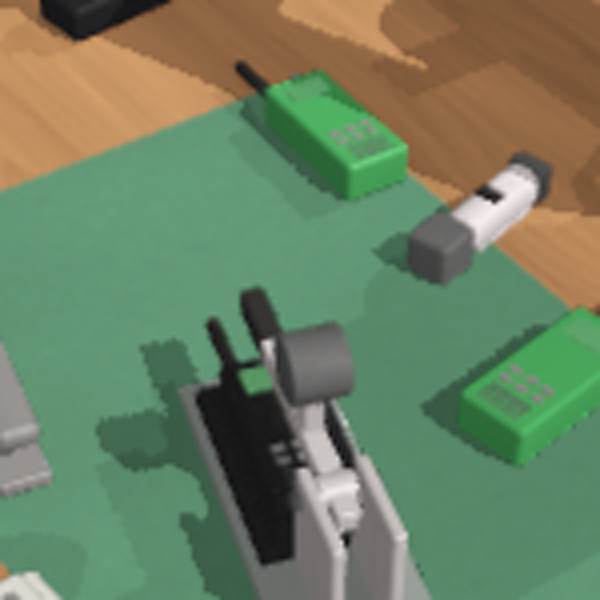

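View pics/t23c.png

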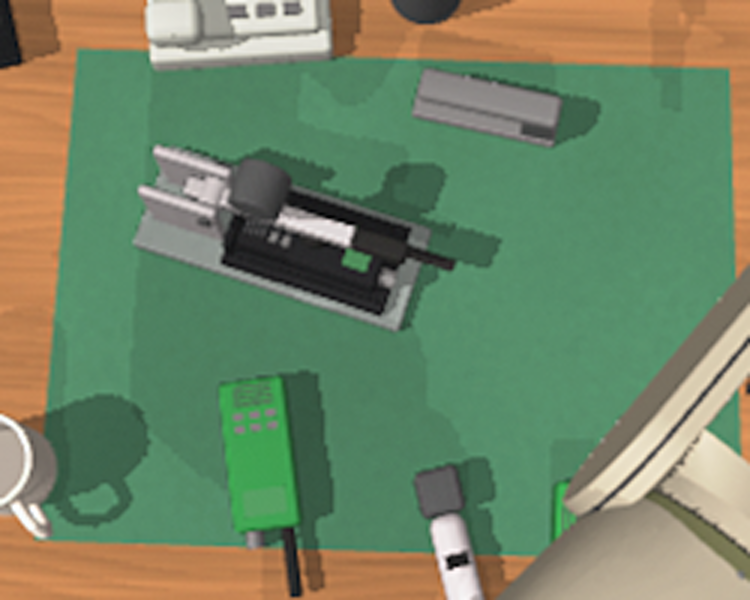

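```bash
python3 - <<'E'
from h import *
a,_=load('top0');b,_=load('t23')
for n,(u0,v0,u1,v1) in dict(mug=(105,232,150,282),stapler=(262,120,322,150)).items():
    print(n,np.abs(a[v0:v1,u0:u1].astype(int)-b[v0:v1,u0:u1]).mean().round(2))
print(workorder.sign_off())
E
```

```text
mug 5.05
stapler 4.81
the job is handed in; nothing more can be done
None
```

The radio is in the test stand with the hold-down arm shut on it, and I handed the job in at about 22 s.

**What I did:** The arm was shut at the start, so I swung it up past its tipping point and let it open by itself. I laid the black radio on its back in the cradle, antenna away from the hinge, and let go. I then swung the arm over and released it low, at roughly 0.2 rad.

**Last checks (both cameras, gripper well clear):**
- **Radio:** its top is level at 56 mm above the desk, as it should be on the cradle floor. It is centred to about 1 mm and inside the rails.
- **Arm:** the grip is about 7–8 mm higher than when shut on the empty cradle. That matches the expected 0.045 rad for shut on the radio, and it stayed there untouched for over a second.

**What went wrong or disagreed:**
- **Tool height:** the reported height reads about 41 mm low against the depth images. My first grasp of the arm closed on nothing because of this; I corrected for it afterwards.
- **Tilt:** the tool picked up a tilt of about 3–4° in low moves. I removed it before gripping the radio, but it crept back while shutting the arm.
- **Contact:** setting the radio down gave about 11 N of upward force before I let go.
- **Mug and stapler:** I never went near them, and they look unmoved in the last top picture. The pixel comparison with the first picture differed by about 5 grey levels on average. I put that down to noise and shadows, but did not confirm it.

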